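# Wedge the casting mould shut under its dog

## Robot

A 6-joint arm with a two-finger parallel gripper is mounted at the origin on a cart in front of the work surface, level with it; the furniture and walls round the work are solid. World frame = base frame: x ahead of the robot, y to its left, z up, the work surface at z = 0. Lengths are in m, angles in degrees, forces in N, time in s.
With the tool pointing down it reaches from about 0.25 to 0.725 m from the base axis. Payload 9.7 kg.
Tool frame: the origin (TCP) lies midway between the tips of the shut fingers; the grasp point (between the pads) lies 19 mm behind it (bot.pinch_z is the distance from the TCP to the grasp point, in m); z points along the fingers, y is the direction in which the jaws open and shut (so a half turn about z gives the same grasp; the last joint's range is limited). The gripper opens to 85 mm and grips with 20 to 120 N. Pads are 22 mm wide; open, the fingers measure 114 mm over their backs; the gripper's body (76 mm by 85 mm) begins 54 mm behind the grasp point. The pads swing forward as they close: fully open they stand 13 mm farther back than shut.
Start: joints at [-66.921, 4.979, 10.078, 95.1, 0, 90], TCP at [0.216, -0.506, 0.231] pointing down, gripper open.
Joint ranges: [-179.16, 179.16], [-48.56, 103.87], [-65.8, 70.77], [-126.05, 130.52], [-82.76, 87.17], [-180, 180]. Speed limits (degrees/s): [127.2, 127.2, 147.25, 180, 180, 180].

## Interface

Orientations are given as [roll, pitch, yaw] about the fixed x, y, z axes, in that order (R = Rz(yaw) Ry(pitch) Rx(roll)).
In Python, from rig import bot gives the robot as it stands.
- The arm moves only by the tool carry_out, never from a script. Its argument "increments" is a list of rows, each an object of numbers: "dx", "dy", "dz": the shift along the tool's x, y, z in m; "wx", "wy", "wz": the turn, a rotation vector about the tool's x, y, z in degrees; "claw": the opening, from 0 (shut) to 1 (fully open). In form: [{"dx": .., "dy": .., "dz": .., "wx": .., "wy": .., "wz": .., "claw": ..}, ...]. A call has 1 to 10 rows; each row is the pose to reach, as a shift and turn from the pose commanded when the call began, along the tool's axes at that moment; what a row does not reach only later rows make up. A row lasts 1/10 s, in which the tool goes at most 50 mm and 8.59 degrees, less where a joint would pass 70% of its speed; a pose out of reach is approached as far as the arm can. A call with a gripper value outside its range is refused whole. The fingers move at their own pace and stop on an object; "squeeze" is the grip in N (left out, the last holds). Time passes only in rows, so rows that repeat a pose let the fingers close. It gives the time, the measured TCP pose, the force and the opening at its end, in the units of the state.
- bot.read_state(): the state, without advancing time (a new reading comes with each control period).
- bot.capture(name): name is "scene" or "side" or "wrist"; returns a dict with "image" (384x512x3 uint8, red, green, blue), "mtx" (3x3 intrinsics, pixels), "dist" ([k1, k2, p1, p2, k3] as OpenCV has them; the pictures are not rectified), "cam_to_world" (4x4, takes a point from camera to world coordinates); the wrist camera has in their place "hand_eye" (4x4, takes a point from camera to tool coordinates, whose origin is the TCP and whose axes are the flange's). Camera axes: x right, y up, looking along -z (the intrinsics and any distortion apply to the point x, -y, -z); pixel columns grow to the right and rows downward; lengths in m; the calibration is good to about 2 mm. A picture is of the moment at which its call begins: read the wrist's pose just before it. There is no depth.
- bot.hand_in(): hands the job in, once; it reports no verdict.
The state is a dict: "time": time; "joints": joint angles; "qvel": joint speeds; "joint_torque": joint torques, N m; "tcp_pos": TCP position; "tool_rot": TCP orientation; "wrist_force": force on the tool from outside, world axes, zero at the start; "torque": the same for the moment, N m; "opening": opening from 0.0 (shut) to 1.0 (fully open).
Only numpy, scipy, OpenCV 4.12 (cv2) and the standard library are available. Lean on these libraries where they do the work, as an engineer would, in place of code of your own. Each camera call takes 0.05 s, during which the arm holds its last target.

## Task

Close the casting mould and hold it tight: seat the loose cover in the mould's rim, under the nose of the clamping dog, so that it sits level. Then lay packing plates flat on the cover under the nose, as many as the gap needs, and push the wedge in on top of them from the mould's open right-hand side until it binds firmly under the nose. Finish while still gripping the wedge and keeping it pressed home; leave the sanding block, bottle, brush and hex keys beside the work where they are.

Things in the scene. Friction and masses are not known exactly. Their poses are not given: they have to be found in the camera images.
- mould: Fixed aluminium mould box, open on top: 120 (x) x 104 (y) mm, rim 56 mm high, mouth 100 x 84 mm, on a base plate (x -80 to 125, y +-66 mm). Origin: on the table under its centre. Axes of the whole fixture: +x to the dog's column at the back (socket block x 66 to 120 mm, 66 mm high); -y is the open right-hand side where packing and wedge go in, so the wedge is pushed towards +y.
- mould_rim (a point): Centre of the mould's mouth, level with the top of the rim (56 mm above the table); axes as the mould's.
- dog: Fixed steel dog: column 26 mm square at x = +93 mm of the fixture, beam 24 mm wide over the mould's centre, ending in a round nose (bar of radius 10 mm along x, x -16 to 16 mm). Origin: lowest line of the nose, above the mould's centre; axes as the mould's. Height varies: nose 17 to 34 mm above the seated cover's top. Beam top 31 mm, column top 45 mm above the origin.
- dog_nose (a point): The lowest point of the dog's nose, straight above the mould's centre; axes as the mould's.
- cover: Loose aluminium cover, 0.22 kg: plate 120 (x) x 104 (y) x 8 mm; below it a step 96 x 80 mm, 5 mm deep (lowest 2 mm: 92 x 76), that enters the mould's mouth with 2 mm play a side. A rib 28 (x) x 12 (y) x 32 mm high stands on top, 44 mm to the -x side; it belongs at the mould's front, away from the column. Origin: centre of the step's underside. Starts on the table, right way up, left of the mould.
- cover_seat (a point): Centre of the underside of the cover's plate, 5 mm above the cover's lowest face: it meets the mould_rim point when the cover is seated. The plate's top is 8 mm above it. Axes as the cover's.
- cover_rib (a point): Centre of the cover's lifting rib, half-way up (16 mm above the plate's top, 24 mm above cover_seat), where it is gripped across its 12 mm (along the cover's y). Axes as the cover's.
- shim_a: First of two equal loose plywood packing plates, 30 (x) x 108 (y) x 10 mm thick, 0.04 kg, lying flat on the table on the right. Origin: centre of its underside. Both ends are alike.
- shim_a_mid (a point): Centre of packing plate a, half-way up; axes as the plate's. Laid with this point about 28 mm to the -y side of the nose, one end sticks out 30 mm beyond the cover's edge and the fingers stay off the cover.
- shim_b: Second plywood packing plate, the same as the first.
- shim_b_mid (a point): Centre of packing plate b, half-way up; axes as the plate's.
- wedge: Loose waxed hardwood wedge, 26 (x) x 140 (y) mm, 0.06 kg, lying on its flat sole. 4 mm thick at the tip (y = +70 mm), rising 1 in 5 to 18 mm at y = 0; from there to y = -70 mm a straight shank 18 mm thick. Sole and slope slippery (friction 0.25), shank sides not. Binds under the nose if 5 to 17 mm of gap are left over the packing; slides through a wider one. Origin: centre of sole.
- wedge_shank (a point): Grip point in the middle of the wedge's shank, 50 mm behind the wedge's middle (120 mm behind the tip), half-way up (9 mm above the sole). Axes as the wedge's: +y points to the tip.
- wedge_tip (a point): Middle of the wedge's thin end, at the height of the sole.
- block: Bystander: brown cork sanding block, 60 x 100 x 30 mm, lying on the table. Leave it.
- bottle: Bystander: white plastic bottle with a red cap, 48 mm across, 115 mm high. Leave it.
- brush: Bystander: flat paint brush, 214 mm long, lying on the table. Leave it.
- keys: Bystander: red folding hex key set, 27 x 90 x 20 mm, lying on the table. Leave it.
There are look-alikes about, which are no part of the job. What is shaped like the wedge but blue is not meant. Leave any turquoise look-alike of the shim_b alone.

How it is judged:
By the outcome, as a careful person would: the job done as asked, in the order asked, and still so for the second after the job is handed in, while the arm keeps its last pose, push and grip.
It also fails if it takes over 67 s, if anything falls off the work surface, if the arm or the gripper's body presses on something with over 40 N, if the wrist force passes 120 N, or if a joint passes its speed limit or range.

## Working session

There is one attempt and no reset: what is moved stays moved. The work goes in short steps, Python scripts to look and compute and a tool call to move; the robot and the scene stay as the last step left them, time stands still between calls to the robot, and variables do not carry over. Pictures are saved under pics/ and viewed, and the job is handed in when it is done.

Besides the shell and the picture viewer there is one more tool, called after "Emit:" as a command line: name --argument value ..., lists and objects as JSON in quotes. carry_out: Moves the arm, as the interface text tells. Its arguments: {"type":"object","properties":{"increments":{"type":"array"},"squeeze":{"type":"number"}},"required":["increments"]}

```bash
ls -la; mkdir -p pics
python3 - <<'E'
from rig import bot
import cv2, json
print(bot.read_state(), bot.pinch_z)
for n in ["scene","side","wrist"]:
    c=bot.capture(n)
    cv2.imwrite(f"pics/{n}0.png",c["image"][:,:,::-1])
    print(n,c["mtx"],c["dist"],c.get("cam_to_world",c.get("hand_eye")))
E
```

```text
total 12
drwxr-xr-x  3 agent agent 4096 Dec  6 11:30 .
drwxr-xr-x 23 root  root  4096 Dec  6 11:30 ..
drwxr-xr-x  2 agent agent 4096 Dec  6 11:30 pics
{'time': 0.0, 'joints': array([-6.69215073e+01,  5.01025947e+00,  1.00333993e+01,  9.51013787e+01,
        1.54405313e-03,  9.00001880e+01]), 'qvel': array([ 0.0062214 ,  0.02865593,  0.02200378,  0.01413841, -0.00844555,
       -0.03876199]), 'joint_torque': array([-2.58952001e-03, -5.20368290e+01,  4.64822602e+01,  1.55816926e-02,
       -2.86080385e-04,  3.27990051e-06]), 'tcp_pos': array([ 0.21550437, -0.50574933,  0.23058171]), 'tool_rot': array([-1.79921761e+02, -1.54379494e-03,  2.30783026e+01]), 'wrist_force': array([-0.41747441,  0.90662332, -0.35939848]), 'torque': array([-0.00058494,  0.00347927, -0.02623006]), 'opening': 0.9986646329893686} 0.0187
scene [[480.37161782   0.         251.82053789]
 [  0.         480.37161782 188.84755634]
 [  0.           0.           1.        ]] [-0.14347885  0.          0.          0.          0.        ] [[-0.73357575  0.40229222 -0.54774773 -0.18939411]
 [-0.67936173 -0.41239912  0.606955
[... 276 characters left out ...]
         0.         0.        ] [[ 0.99977112  0.00783214 -0.01990874  0.58531027]
 [-0.02099609  0.53782991 -0.84279188 -1.23633779]
 [ 0.00410665  0.84301699  0.53787126  0.75450291]
 [ 0.          0.          0.          1.        ]]
wrist [[267.22215719   0.         254.41816577]
 [  0.         267.22215719 193.03959574]
 [  0.           0.           1.        ]] [-0.06447618  0.          0.          0.          0.        ] [[-1.74759324e-03  9.60736508e-01  2.77456857e-01  7.02398651e-02]
 [ 9.99998191e-01  1.47055418e-03  1.20658393e-03 -2.89095390e-04]
 [ 7.51193893e-04  2.77458463e-01 -9.60737340e-01 -1.42632102e-01]
 [ 0.00000000e+00  0.00000000e+00  0.00000000e+00  1.00000000e+00]]
```

View pics/scene0.png

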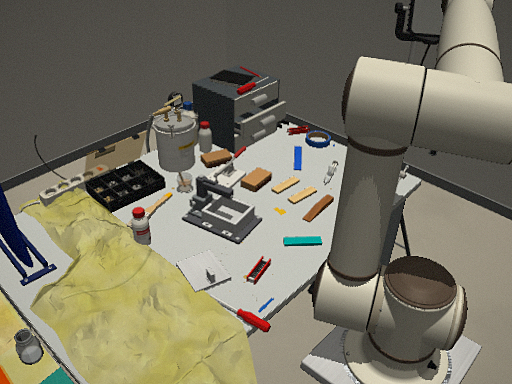

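View pics/side0.png

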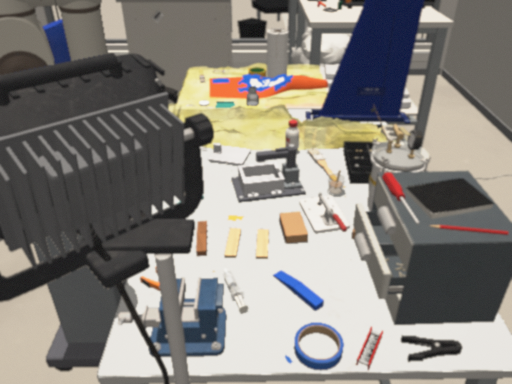

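View pics/wrist0.png

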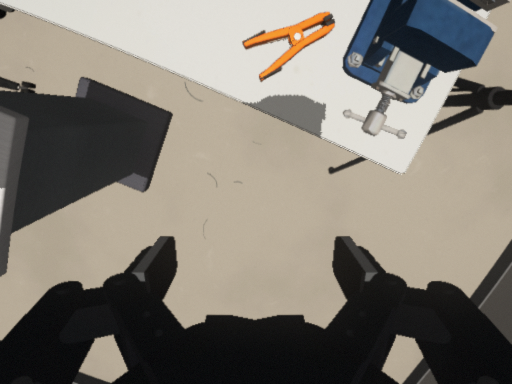

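```bash
cat > h.py <<'E'
import numpy as np, cv2
from scipy.spatial.transform import Rotation as R
def tool():
    from rig import bot
    s=bot.read_state(); T=np.eye(4); T[:3,3]=s["tcp_pos"]; T[:3,:3]=R.from_euler("xyz",s["tool_rot"],degrees=True).as_matrix(); return T
def shot(n,save=None):
    from rig import bot
    T=tool(); c=bot.capture(n)
    c["T"]=c["cam_to_world"] if "cam_to_world" in c else T@c["hand_eye"]
    if save: cv2.imwrite(f"pics/{save}.png",c["image"][:,:,::-1])
    np.savez(f"pics/{save or n}.npz",image=c["image"],mtx=c["mtx"],dist=np.array(c["dist"]),T=c["T"])
    return c
def load(n): return dict(np.load(f"pics/{n}.npz"))
def ray(c,uv):
    p=cv2.undistortPoints(np.array(uv,float).reshape(-1,1,2),c["mtx"],np.array(c["dist"])).reshape(-1,2)
    d=np.c_[p[:,0],-p[:,1],-np.ones(len(p))]@c["T"][:3,:3].T
    return c["T"][:3,3],d
def onz(c,uv,z):
    o,d=ray(c,uv); z=np.broadcast_to(z,(len(d),)); return o+d*((z-o[2])/d[:,2])[:,None]
def proj(c,P):
    P=np.atleast_2d(P); q=(P-c["T"][:3,3])@c["T"][:3,:3]
    return cv2.projectPoints(np.c_[q[:,0],-q[:,1],-q[:,2]],np.zeros(3),np.zeros(3),c["mtx"],np.array(c["dist"]))[0].reshape(-1,2)
def crop(c,x0,y0,x1,y1,k,name):
    im=cv2.resize(c["image"][y0:y1,x0:x1,::-1],None,fx=k,fy=k,interpolation=cv2.INTER_CUBIC)
    cv2.imwrite(f"pics/{name}.png",im)
E
python3 - <<'E'
from h import *
s=shot("scene","s1"); d=shot("side","d1")
crop(s,165,130,345,310,4 if 0 else 3,"s1c"); crop(d,180,110,380,310,3,"d1c")
for n,z,uv in [("shim1",.01,(287,184)),("shim2",.01,(302,195)),("wedge",.018,(319,208)),("turq",.01,(302,240)),("coverrib",.03,(210,270)),("mouldctr",.056,(230,210))]:
    print(n,onz(s,[uv],z)[0].round(3))
for n,z,uv in [("wedge",.018,(202,236)),("shim1",.01,(233,242)),("shim2",.01,(262,243)),("mould",.056,(267,178))]:
    print(n,onz(d,[uv],z)[0].round(3))
E
```

```text
shim1 [ 0.602 -0.341  0.01 ]
shim2 [ 0.528 -0.326  0.01 ]
wedge [ 0.442 -0.3    0.018]
turq [ 0.393 -0.153  0.01 ]
coverrib [0.478 0.123 0.03 ]
mouldctr [ 0.596 -0.068  0.056]
wedge [ 0.455 -0.324  0.018]
shim1 [ 0.534 -0.339  0.01 ]
shim2 [ 0.608 -0.344  0.01 ]
mould [ 0.627 -0.106  0.056]
```

View pics/s1c.png

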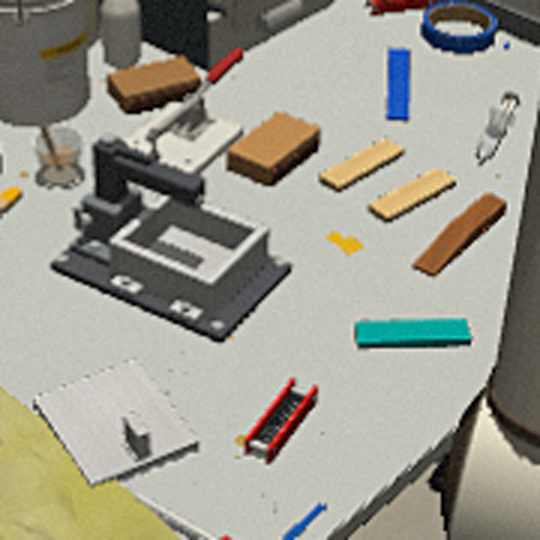

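View pics/d1c.png

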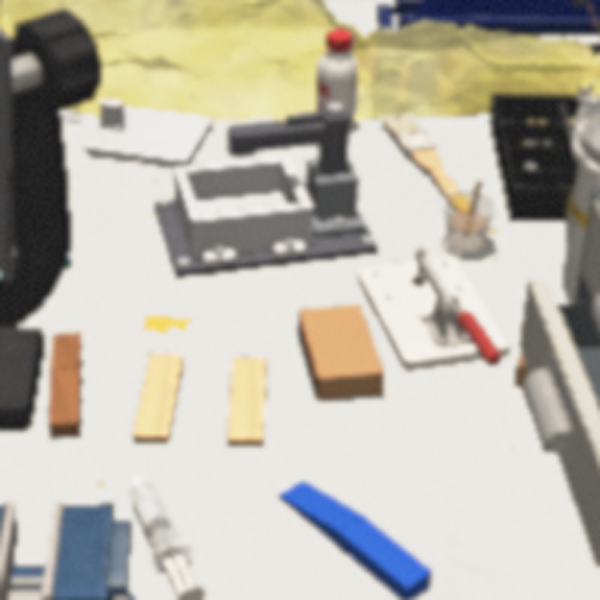

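```bash
cat >> h.py <<'E'
def inc(p,yaw,T=None,roll=180,pitch=0):
    """tool-frame shift and rotvec (deg) from present pose to world pose"""
    T=tool() if T is None else T
    Rg=R.from_euler("xyz",[roll,pitch,yaw],degrees=True)
    d=T[:3,:3].T@(np.array(p)-T[:3,3]); w=(R.from_matrix(T[:3,:3]).inv()*Rg).as_rotvec(degrees=True)
    print("d",d.round(4),"w",w.round(2),"dist",np.linalg.norm(d).round(3)); return d,w
E
python3 -c "
from h import *
inc([.48,-.1,.33],0)"
```

```text
d [ 0.4024 -0.2698 -0.0989] w [-4.000e-02  1.000e-02  2.308e+01] dist 0.494
```

Emit:
carry_out --increments '[{"dx":0.1,"dy":-0.06,"dz":-0.098,"wz":6},{"dx":0.4,"dy":-0.27,"dz":-0.099,"wz":23},{"dx":0.4,"dy":-0.27,"dz":-0.099,"wz":23},{"dx":0.4,"dy":-0.27,"dz":-0.099,"wz":23},{"dx":0.4,"dy":-0.27,"dz":-0.099,"wz":23},{"dx":0.4,"dy":-0.27,"dz":-0.099,"wz":23},{"dx":0.4,"dy":-0.27,"dz":-0.099,"wz":23},{"dx":0.4,"dy":-0.27,"dz":-0.099,"wz":23},{"dx":0.4,"dy":-0.27,"dz":-0.099,"wz":23},{"dx":0.4,"dy":-0.27,"dz":-0.099,"wz":23}]'

```text
invalid input at $.increments[0]: expected keys dx, dy, dz, wx, wy, wz, claw
```

Emit:
carry_out --increments '[{"dx":0.0},{"dx":0.0},{"dx":0.0}]'

```text
invalid input at $.increments[0]: expected keys dx, dy, dz, wx, wy, wz, claw
```

Emit:
carry_out --increments '[{"dx":0.1,"dy":-0.06,"dz":-0.098,"wx":0,"wy":0,"wz":6,"claw":1},{"dx":0.4,"dy":-0.27,"dz":-0.099,"wx":0,"wy":0,"wz":23,"claw":1},{"dx":0.4,"dy":-0.27,"dz":-0.099,"wx":0,"wy":0,"wz":23,"claw":1},{"dx":0.4,"dy":-0.27,"dz":-0.099,"wx":0,"wy":0,"wz":23,"claw":1},{"dx":0.4,"dy":-0.27,"dz":-0.099,"wx":0,"wy":0,"wz":23,"claw":1},{"dx":0.4,"dy":-0.27,"dz":-0.099,"wx":0,"wy":0,"wz":23,"claw":1},{"dx":0.4,"dy":-0.27,"dz":-0.099,"wx":0,"wy":0,"wz":23,"claw":1},{"dx":0.4,"dy":-0.27,"dz":-0.099,"wx":0,"wy":0,"wz":23,"claw":1},{"dx":0.4,"dy":-0.27,"dz":-0.099,"wx":0,"wy":0,"wz":23,"claw":1},{"dx":0.4,"dy":-0.27,"dz":-0.099,"wx":0,"wy":0,"wz":23,"claw":1}]'

```text
time: 1.25
tcp_pos: [0.4749, -0.1043, 0.3298]
tool_rot: [180.0, -0.0, 0.1]
wrist_force: [1.0, -1.2, -0.5]
opening: 1.003
```

Emit:
carry_out --increments '[{"dx":0,"dy":0,"dz":0,"wx":0,"wy":0,"wz":0,"claw":1},{"dx":0,"dy":0,"dz":0,"wx":0,"wy":0,"wz":0,"claw":1}]'

```text
time: 1.45
tcp_pos: [0.4747, -0.1052, 0.3291]
tool_rot: [180.0, 0.0, 0.2]
wrist_force: [0.3, -0.2, 0.3]
opening: 1.002
```

Run:
```python
from h import *
w=shot("wrist","w1"); print(w["T"].round(3))
cv2.imwrite("pics/w1x.png",cv2.resize(w["image"][:,:,::-1],(800,600),interpolation=cv2.INTER_CUBIC))
```

```text
[[ 0.003  0.96   0.278  0.545]
 [-1.     0.003  0.    -0.105]
 [-0.001 -0.278  0.96   0.472]
 [ 0.     0.     0.     1.   ]]
```

View pics/w1x.png

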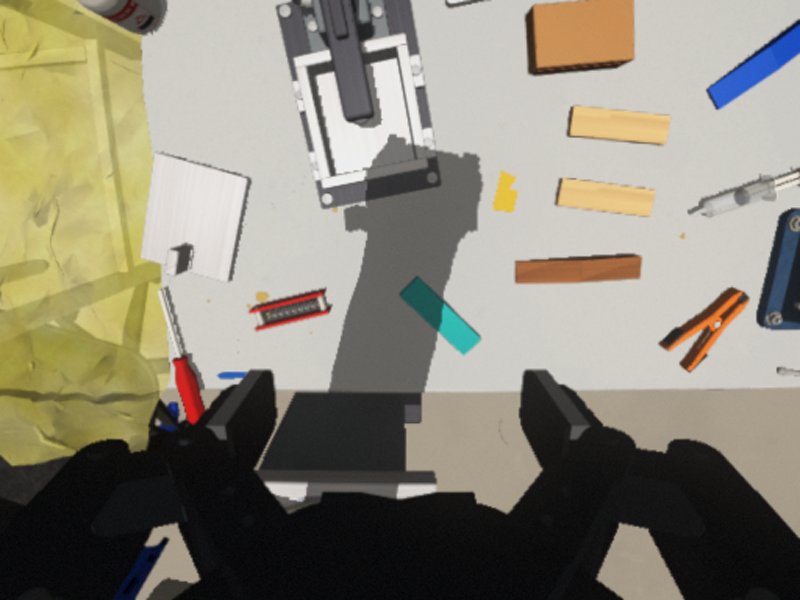

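Run:
```python
from h import *
w=load("w1"); im=w["image"]
hsv=cv2.cvtColor(im,cv2.COLOR_RGB2HSV)
for n,(u,v) in {"shim1":(397,80),"shim2":(388,126),"wedgeL":(345,174),"wedgeR":(395,171),"table":(300,150),"cover":(125,140),"rim":(268,110)}.items(): print(n,im[v,u],hsv[v,u])
def blobs(m,name,z,x0=300,y0=40,x1=440,y1=200):
    k=np.zeros_like(m);k[y0:y1,x0:x1]=m[y0:y1,x0:x1]
    for c in cv2.findContours(k,cv2.RETR_EXTERNAL,cv2.CHAIN_APPROX_NONE)[0]:
        if cv2.contourArea(c)<150: continue
        P=onz(w,c.reshape(-1,2),z)[:,:2]
        r=cv2.minAreaRect((P*1000).astype(np.float32)); print(name,cv2.boundingRect(c),np.round(r[0],1),np.round(r[1],1),round(r[2],1))
tan=cv2.inRange(hsv,(12,60,120),(25,200,255)); blobs(tan,"tan",.01)
br=cv2.inRange(hsv,(3,90,60),(14,255,230)); blobs(br,"brown",.009)
crop(w,320,150,420,190,8,"wedge"); crop(w,170,0,300,140,6 if 0 else 4,"mould"); crop(w,85,90,165,190,6,"cover")
```

```text
shim1 [232 196 133] [ 19 109 232]
shim2 [232 196 132] [ 19 110 232]
wedgeL [155  98  61] [ 12 155 155]
wedgeR [154  96  60] [ 11 156 154]
table [208 205 199] [ 20  11 208]
cover [230 227 224] [ 15   7 230]
rim [51 50 50] [ 0  5 51]
tan (330, 164, 81, 18) [ 449.2 -310.9] [ 27.1 145.6] 2.8
tan (356, 114, 64, 25) [ 531.2 -332.6] [108.2  29.9] 84.3
tan (315, 109, 17, 27) [ 535.2 -221.4] [24.2 41.5] 79.5
tan (364, 68, 65, 25) [ 605.8 -338.5] [108.5  30.7] 86.8
brown (330, 164, 80, 17) [ 449.8 -311.1] [ 28. 145.] 3.8
```

View pics/wedge.png

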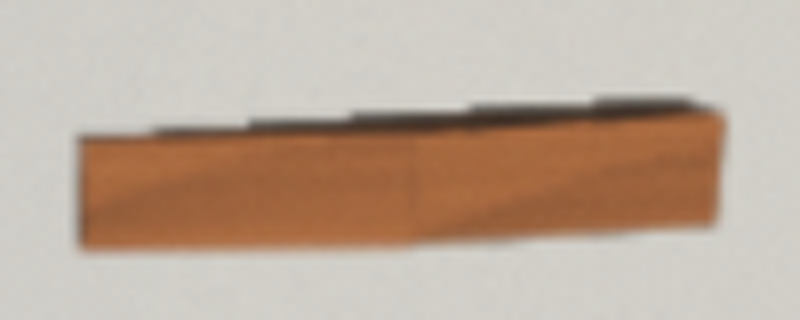

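View pics/mould.png

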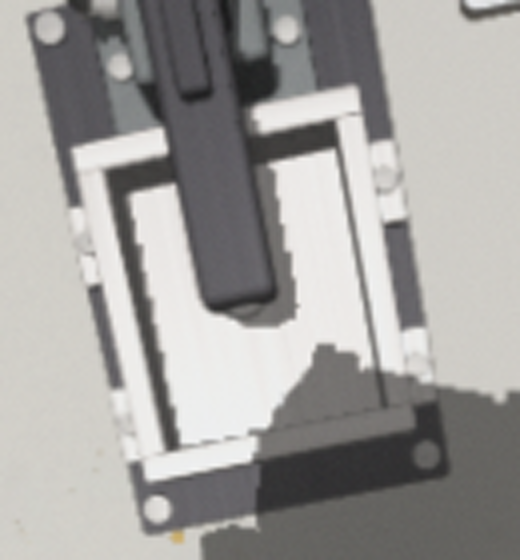

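View pics/cover.png

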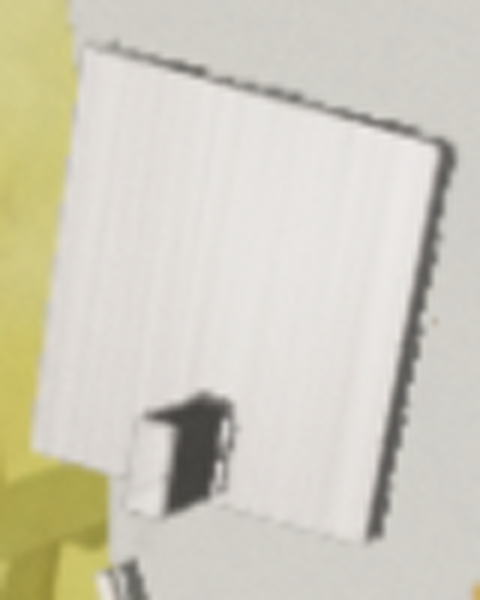

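Run:
```python
from h import *
w=load("w1")
def f(pts,k,x0,y0,z,n):
    uv=(np.array(pts,float)+.5)/k-.5+[x0,y0]; P=onz(w,uv,z)
    e=[np.linalg.norm(P[i]-P[(i+1)%4]).round(4)for i in range(4)]
    d=lambda a,b:np.degrees(np.arctan2(*(P[a]-P[b])[1::-1])).round(1)
    print(n,P.mean(0).round(4),"edges TL-TR,TR-BR,BR-BL,BL-TL",e,"ang x",d(0,3),d(1,2)," ang y",d(0,1),d(3,2)); return P
M=f([(72,155),(358,90),(415,428),(148,478)],4,170,0,.056,"mould")
C=f([(88,45),(440,148),(372,540),(32,452)],6,85,90,.013,"cover")
r=f([(135,415),(175,425),(165,515),(127,505)],6,85,90,.045,"rib")
```

```text
mould [ 0.6064 -0.0712  0.056 ] edges TL-TR,TR-BR,BR-BL,BL-TL [np.float64(0.1035), np.float64(0.1169), np.float64(0.102), np.float64(0.1148)] ang x 11.6 10.8  ang y 101.5 100.3
cover [0.5065 0.1217 0.013 ] edges TL-TR,TR-BR,BR-BL,BL-TL [np.float64(0.1021), np.float64(0.1162), np.float64(0.1045), np.float64(0.1195)] ang x -16.5 -15.3  ang y 73.2 75.1
rib [0.4651 0.1343 0.045 ] edges TL-TR,TR-BR,BR-BL,BL-TL [np.float64(0.0113), np.float64(0.0259), np.float64(0.0109), np.float64(0.0258)] ang x -13.4 -14.3  ang y 75.6 74.8
```

```bash
python3 -c "
from h import *
inc([.4648,.1342,.10],-15.2)"
```

```text
d [-0.0087 -0.2404  0.2291] w [1.000e-02 3.000e-02 1.534e+01] dist 0.332
```

Emit:
carry_out --increments '[{"dx":-0.009,"dy":-0.24,"dz":0.23,"wx":0,"wy":0,"wz":15.3,"claw":0.6},{"dx":-0.009,"dy":-0.24,"dz":0.23,"wx":0,"wy":0,"wz":15.3,"claw":0.6},{"dx":-0.009,"dy":-0.24,"dz":0.23,"wx":0,"wy":0,"wz":15.3,"claw":0.6},{"dx":-0.009,"dy":-0.24,"dz":0.23,"wx":0,"wy":0,"wz":15.3,"claw":0.6},{"dx":-0.009,"dy":-0.24,"dz":0.23,"wx":0,"wy":0,"wz":15.3,"claw":0.6},{"dx":-0.009,"dy":-0.24,"dz":0.23,"wx":0,"wy":0,"wz":15.3,"claw":0.6},{"dx":-0.009,"dy":-0.24,"dz":0.23,"wx":0,"wy":0,"wz":15.3,"claw":0.6},{"dx":-0.009,"dy":-0.24,"dz":0.23,"wx":0,"wy":0,"wz":15.3,"claw":0.6},{"dx":-0.009,"dy":-0.24,"dz":0.23,"wx":0,"wy":0,"wz":15.3,"claw":0.6}]'

```text
time: 2.4
tcp_pos: [0.4273, -0.08, 0.1297]
tool_rot: [-177.9, 0.1, -11.9]
wrist_force: [-0.4, 0.4, -0.0]
opening: 0.597
```

Run:
```python
from h import *
print(tool().round(4))
w=shot("wrist","w2")
cv2.imwrite("pics/w2x.png",cv2.resize(w["image"][:,:,::-1],(800,600),interpolation=cv2.INTER_CUBIC))
```

```text
[[ 0.9785 -0.2061  0.0064  0.4273]
 [-0.2062 -0.9778  0.0359 -0.08  ]
 [-0.0012 -0.0365 -0.9993  0.1297]
 [ 0.      0.      0.      1.    ]]
```

View pics/w2x.png

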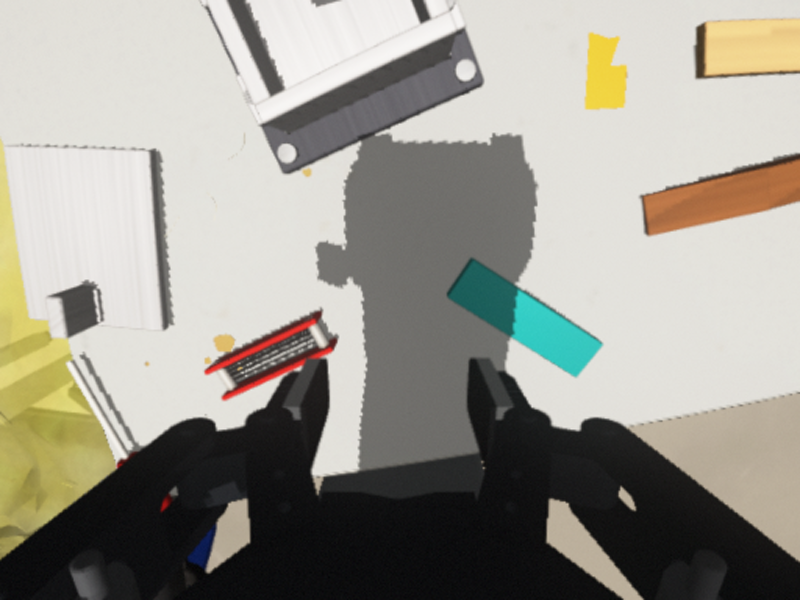

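```bash
python3 -c "
from h import *
from rig import bot
s=bot.read_state();print(s['time'],s['joints'].round(1),s['qvel'].round(1))
inc([.4648,.1342,.10],-15.2)"
```

```text
2.45 [-11.9 -11.6 -17.1  84.7   2.1 179.9] [ 0.5  0.7  1.9  1.7 -0.1  0.1]
d [-0.0068 -0.2159  0.0365] w [-2.09  0.22  3.32] dist 0.219
```

Emit:
carry_out --increments '[{"dx":-0.007,"dy":-0.05,"dz":-0.02,"wx":0,"wy":0,"wz":-40,"claw":0.6},{"dx":-0.007,"dy":-0.1,"dz":-0.02,"wx":0,"wy":0,"wz":-90,"claw":0.6},{"dx":-0.007,"dy":-0.15,"dz":-0.02,"wx":0,"wy":0,"wz":-90,"claw":0.6},{"dx":-0.007,"dy":-0.216,"dz":-0.02,"wx":0,"wy":0,"wz":-90,"claw":0.6},{"dx":-0.007,"dy":-0.216,"dz":-0.02,"wx":0,"wy":0,"wz":-90,"claw":0.6},{"dx":-0.007,"dy":-0.216,"dz":-0.02,"wx":0,"wy":0,"wz":-90,"claw":0.6},{"dx":-0.007,"dy":-0.216,"dz":-0.02,"wx":0,"wy":0,"wz":-90,"claw":0.6},{"dx":-0.007,"dy":-0.216,"dz":-0.02,"wx":0,"wy":0,"wz":-90,"claw":0.6},{"dx":-0.007,"dy":-0.216,"dz":-0.02,"wx":0,"wy":0,"wz":-90,"claw":0.6},{"dx":-0.007,"dy":-0.216,"dz":-0.02,"wx":0,"wy":0,"wz":-90,"claw":0.6}]'

```text
time: 3.45
tcp_pos: [0.4655, 0.1326, 0.1587]
tool_rot: [-179.8, -2.1, 74.5]
wrist_force: [0.0, 0.2, 0.8]
opening: 0.598
```

```bash
python3 -c "
from h import *
from rig import bot
s=bot.read_state();print(s['time'],s['joints'].round(1),s['qvel'].round(1),s['tcp_pos'],s['tool_rot'])
inc([.4648,.1342,.10],164.8)"
```

```text
3.45 [ 14.8  -5.9  -8.8  86.2   1.9 120.3] [ -0.    0.   -0.   -0.   -0.1 -85.3] [0.46549102 0.13260595 0.15872659] [-179.83815023   -2.10406814   74.47663362]
d [-0.0008 -0.0009  0.0587] w [  1.53  -1.78 -90.31] dist 0.059
```

Emit:
carry_out --increments '[{"dx":0,"dy":0,"dz":0.03,"wx":1.5,"wy":-1.8,"wz":-87,"claw":0.6},{"dx":0,"dy":0,"dz":0.03,"wx":1.5,"wy":-1.8,"wz":-87,"claw":0.6},{"dx":0,"dy":0,"dz":0.03,"wx":1.5,"wy":-1.8,"wz":-87,"claw":0.6},{"dx":0,"dy":0,"dz":0.03,"wx":1.5,"wy":-1.8,"wz":-87,"claw":0.6},{"dx":0,"dy":0,"dz":0.03,"wx":1.5,"wy":-1.8,"wz":-87,"claw":0.6},{"dx":0,"dy":0,"dz":0.03,"wx":1.5,"wy":-1.8,"wz":-87,"claw":0.6},{"dx":0,"dy":0,"dz":0.03,"wx":1.5,"wy":-1.8,"wz":-87,"claw":0.6},{"dx":0,"dy":0,"dz":0.03,"wx":1.5,"wy":-1.8,"wz":-87,"claw":0.6},{"dx":0,"dy":0,"dz":0.03,"wx":1.5,"wy":-1.8,"wz":-87,"claw":0.6},{"dx":0,"dy":0,"dz":0.03,"wx":1.5,"wy":-1.8,"wz":-87,"claw":0.6}]'

```text
time: 4.45
tcp_pos: [0.4658, 0.1336, 0.1287]
tool_rot: [-180.0, -0.1, 160.4]
wrist_force: [0.7, 0.8, -0.2]
opening: 0.599
```

Emit:
carry_out --increments '[{"dx":0,"dy":0,"dz":0,"wx":0,"wy":0,"wz":0,"claw":0.6},{"dx":0,"dy":0,"dz":0,"wx":0,"wy":0,"wz":0,"claw":0.6}]'

```text
time: 4.65
tcp_pos: [0.4656, 0.1337, 0.1286]
tool_rot: [-180.0, -0.1, 159.8]
wrist_force: [0.7, 0.4, 0.4]
opening: 0.599
```

```bash
python3 -c "
from h import *
inc([.4648,.1342,.10],164.8)
w=shot('wrist','w3')
cv2.imwrite('pics/w3x.png',cv2.resize(w['image'][:,:,::-1],(800,600),interpolation=cv2.INTER_CUBIC))
"
```

```text
d [0.0009 0.0002 0.0286] w [-0.   -0.07 -5.01] dist 0.029
```

View pics/w3x.png

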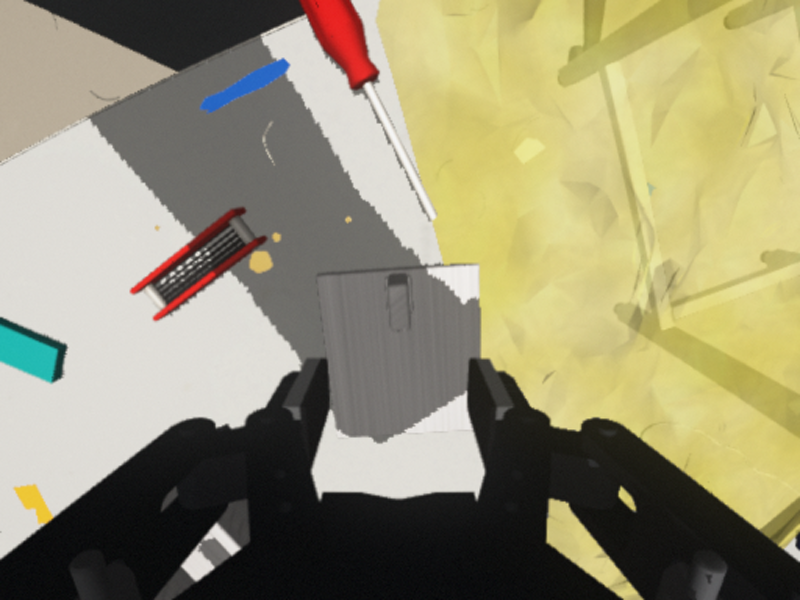

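```bash
python3 -c "
from h import *
w=load('w3'); crop(w,195,160,315,290,5,'c3')"
```

```text
(no output)
```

View pics/c3.png

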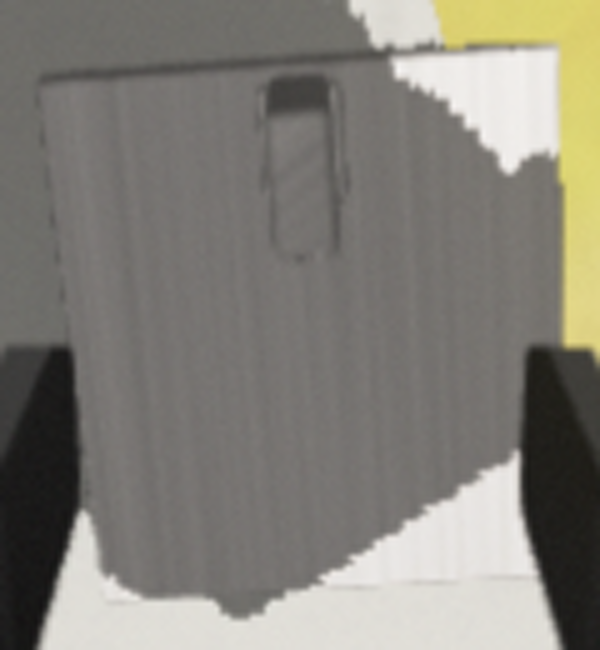

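Run:
```python
from h import *
w=load("w3")
g=lambda p,z:onz(w,(np.array(p,float)+.5)/5-.5+[195,160],z)
A=g([(40,82),(558,48),(107,602),(538,577)],.013); print(A.round(4)); 
n=A[1]-A[0]; print("near edge",np.linalg.norm(n),np.degrees(np.arctan2(n[1],n[0]))-90)
l=A[2]-A[0]; print("left",np.linalg.norm(l),np.degrees(np.arctan2(l[1],l[0])))
f=A[3]-A[2]; print("far ang",np.degrees(np.arctan2(f[1],f[0]))-90)
r=g([(270,110),(330,110),(275,255),(336,252)],.045); print("rib",r.mean(0).round(4), np.linalg.norm(r[0]-r[1]),np.linalg.norm(r[0]-r[2]))
a=np.radians(-15.3); x=np.array([np.cos(a),np.sin(a)]); m=(A[0]+A[1])[:2]/2
print("rib from near edge",m+.016*x, "centre from",m+.06*x)
```

```text
[[0.4346 0.0906 0.013 ]
 [0.4637 0.1888 0.013 ]
 [0.549  0.0571 0.013 ]
 [0.5764 0.1495 0.013 ]]
near edge 0.1024620070537445 -16.487066837345182
left 0.11913104598261945 -16.312340243765327
far ang -16.523520952428697
rib [0.4632 0.1354 0.045 ] 0.010446398026481667 0.026783414783916208
rib from near edge [0.46461434 0.13546599] centre from [0.50705487 0.12385557]
```

```bash
python3 -c "
from h import *
inc([.464,.1355,.06],163.6);inc([.464,.1355,.018],163.6)
"
```

```text
d [0.002  0.0011 0.0685] w [-0.01 -0.08 -3.78] dist 0.069
d [0.0019 0.0011 0.1105] w [-0.01 -0.08 -3.78] dist 0.11
```

Emit:
carry_out --increments '[{"dx":0.002,"dy":0.001,"dz":0.04,"wx":0,"wy":0,"wz":-3.8,"claw":0.5},{"dx":0.002,"dy":0.001,"dz":0.07,"wx":0,"wy":0,"wz":-3.8,"claw":0.5},{"dx":0.002,"dy":0.001,"dz":0.09,"wx":0,"wy":0,"wz":-3.8,"claw":0.5},{"dx":0.002,"dy":0.001,"dz":0.1105,"wx":0,"wy":0,"wz":-3.8,"claw":0.5},{"dx":0.002,"dy":0.001,"dz":0.1105,"wx":0,"wy":0,"wz":-3.8,"claw":0.5},{"dx":0.002,"dy":0.001,"dz":0.1105,"wx":0,"wy":0,"wz":-3.8,"claw":0.1},{"dx":0.002,"dy":0.001,"dz":0.1105,"wx":0,"wy":0,"wz":-3.8,"claw":0},{"dx":0.002,"dy":0.001,"dz":0.1105,"wx":0,"wy":0,"wz":-3.8,"claw":0},{"dx":0.002,"dy":0.001,"dz":0.1105,"wx":0,"wy":0,"wz":-3.8,"claw":0},{"dx":0.002,"dy":0.001,"dz":0.1105,"wx":0,"wy":0,"wz":-3.8,"claw":0}]' --squeeze 100

```text
time: 5.7
tcp_pos: [0.4646, 0.1357, 0.0194]
tool_rot: [179.9, 0.0, 163.8]
wrist_force: [-1.7, -0.2, 7.7]
opening: 0.119
```

Emit:
carry_out --increments '[{"dx":0,"dy":0,"dz":-0.02,"wx":0,"wy":0,"wz":0,"claw":0},{"dx":0,"dy":0,"dz":-0.05,"wx":0,"wy":0,"wz":0,"claw":0},{"dx":0,"dy":0,"dz":-0.09,"wx":0,"wy":0,"wz":0,"claw":0},{"dx":0,"dy":0,"dz":-0.1,"wx":0,"wy":0,"wz":0,"claw":0},{"dx":0,"dy":0,"dz":-0.1,"wx":0,"wy":0,"wz":0,"claw":0},{"dx":0,"dy":0,"dz":-0.1,"wx":0,"wy":0,"wz":0,"claw":0}]'

```text
time: 6.3
tcp_pos: [0.4634, 0.1354, 0.1167]
tool_rot: [-180.0, -0.2, 163.9]
wrist_force: [-0.3, -0.6, -3.0]
opening: 0.122
```

Run:
```python
from h import *
T=tool();print(T[:3,3].round(4)); np.save("pics/T4.npy",T)
w=shot('wrist','w4');d=shot('side','d4');s=shot('scene','s4')
crop(w,160,120,360,300,3,'w4c');crop(d,190,80,310,180,5,'d4c');crop(s,150,200,270,300,5,'s4c')
```

```text
[0.4634 0.1354 0.1167]
```

View pics/w4c.png

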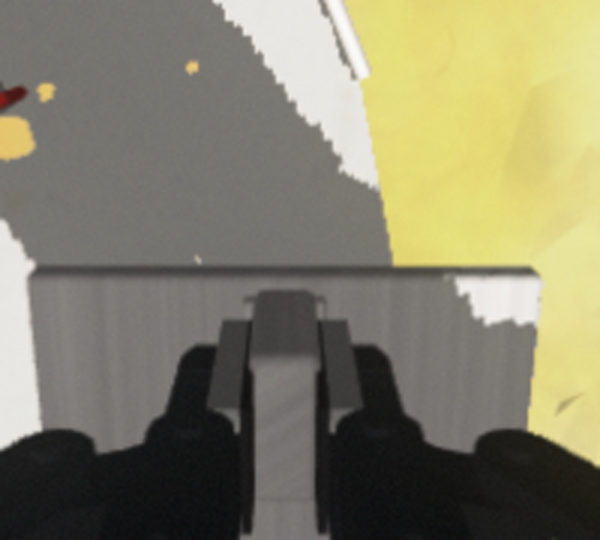

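View pics/d4c.png

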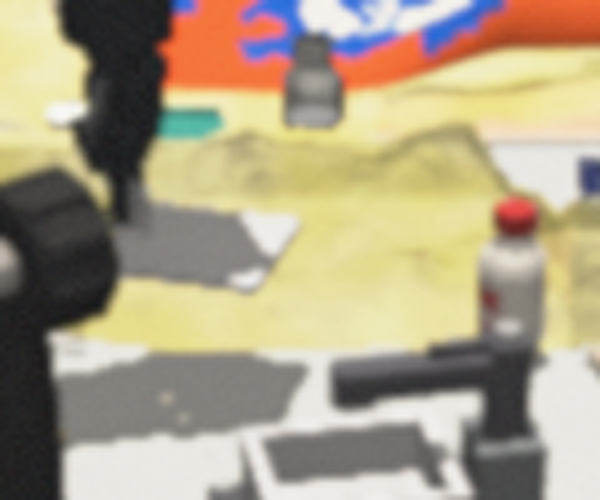

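View pics/s4c.png

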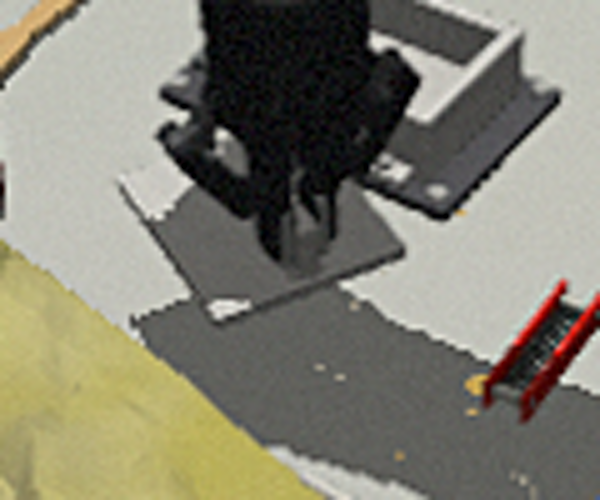

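Run:
```python
from h import *
T=np.load("pics/T4.npy")
# cover pose at grasp
a=np.radians(-16.4); c0=np.array([.50695-.000,.1231,.0]); R0=R.from_euler("z",a).as_matrix()
Tg=np.eye(4);Tg[:3,:3]=R.from_euler("xyz",[179.9,0,163.8],degrees=True).as_matrix();Tg[:3,3]=[.4646,.1357,.0194]
for tilt in (0,3):
  cor=np.array([[x,y,.013] for x,y in [(.06,.052),(.06,-.052),(-.06,-.052),(-.06,.052)]])
  W=cor@R0.T+[ .464+.044*np.cos(a),.1355+.044*np.sin(a),0]
  L=(W-Tg[:3,3])@Tg[:3,:3]
  W2=L@T[:3,:3].T+T[:3,3]
  if tilt:
    W2[:2,2]-=.12*np.sin(np.radians(tilt))
  for n,x0,y0,k in [("w4",160,120,3),("d4",190,80,5),("s4",150,200,5)]:
    print(tilt,n,((proj(load(n),W2)-[x0,y0]+.5)*k-.5).round(0).tolist())
```

```text
0 w4 [[492.0, 731.0], [71.0, 731.0], [21.0, 275.0], [544.0, 275.0]]
0 d4 [[301.0, 218.0], [255.0, 285.0], [76.0, 262.0], [132.0, 198.0]]
0 s4 [[117.0, 176.0], [299.0, 112.0], [409.0, 246.0], [217.0, 319.0]]
3 w4 [[486.0, 710.0], [77.0, 710.0], [21.0, 275.0], [544.0, 275.0]]
3 d4 [[301.0, 227.0], [255.0, 294.0], [76.0, 262.0], [132.0, 198.0]]
3 s4 [[118.0, 185.0], [299.0, 122.0], [409.0, 246.0], [217.0, 319.0]]
```

Run:
```python
from h import *
crop(load("d1"),225,135,310,205,9,'d1m');crop(load("s1"),178,170,265,250,9,'s1m'); crop(load("w2"),120,0,310,115,4,"w2m")
```

```text
(no output)
```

View pics/d1m.png

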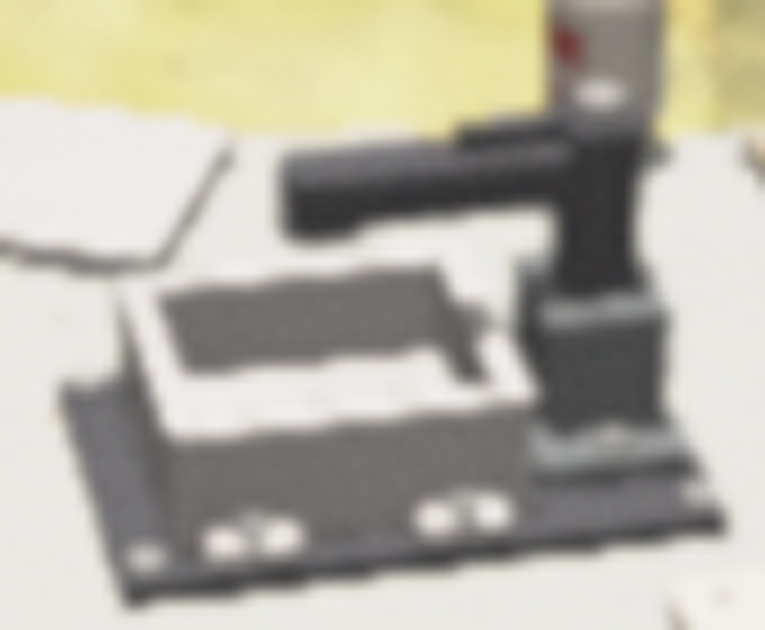

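View pics/s1m.png

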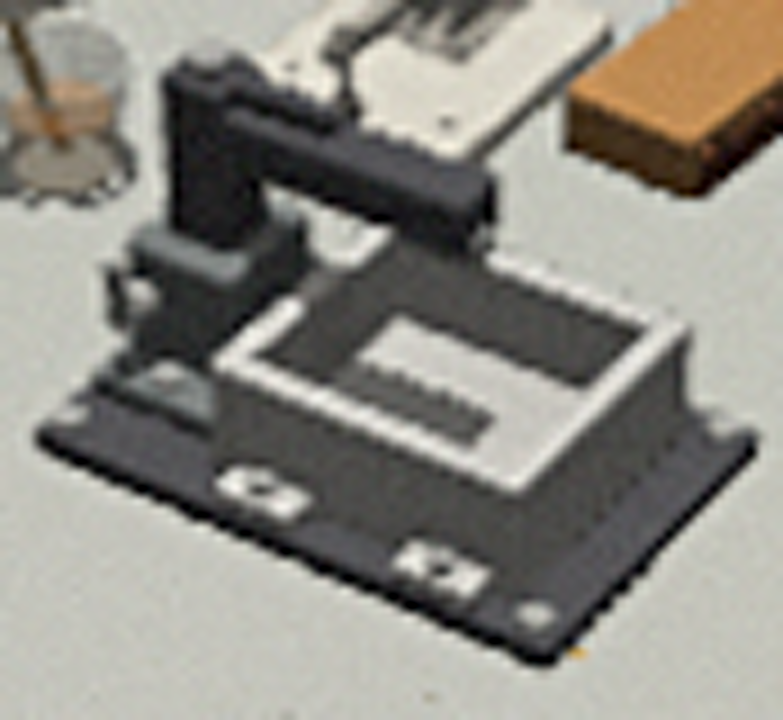

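View pics/w2m.png

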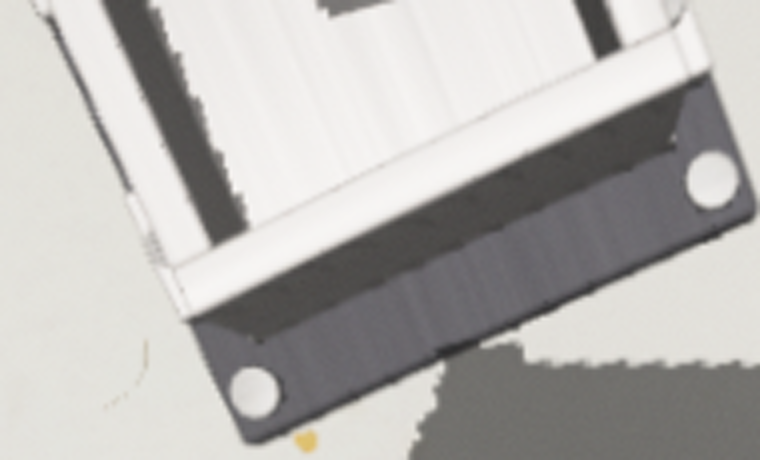

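Run:
```python
from h import *
g=lambda n,p,k,o:(np.array(p,float)+.5)/k-.5+o
fits={}
def solve(n,uv,loc):
    P=onz(load(n),uv,.056)[:,:2]; L=np.array(loc,float)
    Pc,Lc=P.mean(0),L.mean(0); A=P-Pc;B=L-Lc
    th=np.arctan2((B[:,0]*A[:,1]-B[:,1]*A[:,0]).sum(),(B*A).sum()); c,s=np.cos(th),np.sin(th); Rm=np.array([[c,-s],[s,c]])
    t=Pc-Rm@Lc; print(n,"centre",t.round(4),"yaw",np.degrees(th).round(2),"res mm",((P-(L@Rm.T+t))*1e3).round(1).tolist())
FL,FR,BR,BL=[(-.06,.052),(-.06,-.052),(.06,-.052),(.06,.052)]
solve("d1",g("d1",[(122,285),(170,438),(533,395)],9,[225,135]),[FL,FR,BR])
solve("s1",g("s1",[(515,492),(690,325),(215,358)],9,[178,170]),[FL,FR,BL])
solve("w2",g("w2",[(188,318),(712,72)],4,[120,0]),[FL,FR])
solve("w1",g("w1",[(72,155),(358,90),(415,428),(148,478)],4,[170,0]),[BL,BR,FR,FL])
# bias check with known cover corners, start images: true from grasp
w=load("d4"); print("side rays ok")
```

```text
d1 centre [ 0.6081 -0.0717] yaw 11.83 res mm [[2.6, -3.1], [-1.2, 1.7], [-1.3, 1.4]]
s1 centre [ 0.6082 -0.0722] yaw 9.84 res mm [[-0.1, 0.1], [1.2, 1.4], [-1.2, -1.5]]
w2 centre [ 0.6072 -0.0727] yaw 10.76 res mm [[-0.3, 1.7], [0.3, -1.7]]
w1 centre [ 0.6064 -0.0712] yaw 11.06 res mm [[-2.4, -0.6], [-1.7, 0.1], [1.2, 1.1], [2.9, -0.6]]
side rays ok
```

Run:
```python
from h import *
P=lambda z:np.array([[.5913,-.0751,z]])
for z in (.075,.08,.085,.09,.095,.1,.105):
    print(z,((proj(load("d1"),P(z))-[225,135]+.5)*9-.5).round(0),((proj(load("s1"),P(z))-[178,170]+.5)*9-.5).round(0))
from scipy.optimize import least_squares
# top end-edge of beam corners for beam top height: side (285,158)?
a=np.radians(11);X=np.array([np.cos(a),np.sin(a)]);Y=np.array([-np.sin(a),np.cos(a)])
for z in (.11,.115,.12,.125,.13):
    q=[[*(np.array([.607,-.072])+x*X+y*Y),z] for x,y in [(-.016,.012),(-.016,-.012)]]
    print(z,((proj(load("d1"),q)-[225,135]+.5)*9-.5).round(0).tolist(),((proj(load("s1"),q)-[178,170]+.5)*9-.5).round(0).tolist())
```

```text
0.075 [[270. 294.]] [[497. 313.]]
0.08 [[270. 280.]] [[497. 300.]]
0.085 [[270. 267.]] [[497. 288.]]
0.09 [[270. 254.]] [[497. 275.]]
0.095 [[270. 240.]] [[497. 263.]]
0.1 [[270. 227.]] [[497. 250.]]
0.105 [[270. 214.]] [[496. 237.]]
0.11 [[263.0, 183.0], [277.0, 218.0]] [[475.0, 243.0], [517.0, 206.0]]
0.115 [[263.0, 169.0], [277.0, 204.0]] [[475.0, 230.0], [517.0, 193.0]]
0.12 [[263.0, 156.0], [277.0, 191.0]] [[475.0, 217.0], [517.0, 180.0]]
0.125 [[262.0, 142.0], [277.0, 177.0]] [[475.0, 204.0], [517.0, 167.0]]
0.13 [[262.0, 128.0], [277.0, 163.0]] [[475.0, 191.0], [517.0, 154.0]]
```

```bash
python3 -c "
from h import *
inc([.4312,-.1062,.0855],191)
"
```

```text
d [-0.0367 -0.2408  0.0309] w [ -0.04  -0.24 -27.14] dist 0.245
```

Emit:
carry_out --increments '[{"dx":-0.006,"dy":-0.04,"dz":0.0,"wx":0,"wy":0,"wz":-5,"claw":0},{"dx":-0.012,"dy":-0.08,"dz":0.005,"wx":0,"wy":0,"wz":-10,"claw":0},{"dx":-0.018,"dy":-0.12,"dz":0.01,"wx":0,"wy":0,"wz":-15,"claw":0},{"dx":-0.024,"dy":-0.16,"dz":0.015,"wx":0,"wy":0,"wz":-20,"claw":0},{"dx":-0.03,"dy":-0.2,"dz":0.02,"wx":0,"wy":-0.2,"wz":-25,"claw":0},{"dx":-0.037,"dy":-0.24,"dz":0.03,"wx":0,"wy":-0.2,"wz":-27.1,"claw":0},{"dx":-0.037,"dy":-0.24,"dz":0.03,"wx":0,"wy":-0.2,"wz":-27.1,"claw":0},{"dx":-0.037,"dy":-0.24,"dz":0.03,"wx":0,"wy":-0.2,"wz":-27.1,"claw":0},{"dx":-0.037,"dy":-0.24,"dz":0.03,"wx":0,"wy":-0.2,"wz":-27.1,"claw":0}]'

```text
time: 7.35
tcp_pos: [0.4325, -0.1048, 0.0874]
tool_rot: [180.0, 0.1, -169.0]
wrist_force: [0.3, 1.1, -2.1]
opening: 0.118
```

Run:
```python
from h import *
T=tool();np.save("pics/T5.npy",T)
inc([.5638,-.0804,.0855],191)
w=shot('wrist','w5');d=shot('side','d5');s=shot('scene','s5')
crop(d,190,100,310,210,6,'d5c');crop(s,170,160,290,270,6,'s5c')
```

```text
d [-0.1335 -0.0011  0.0021] w [ 0.01  0.07 -0.03] dist 0.134
```

View pics/d5c.png

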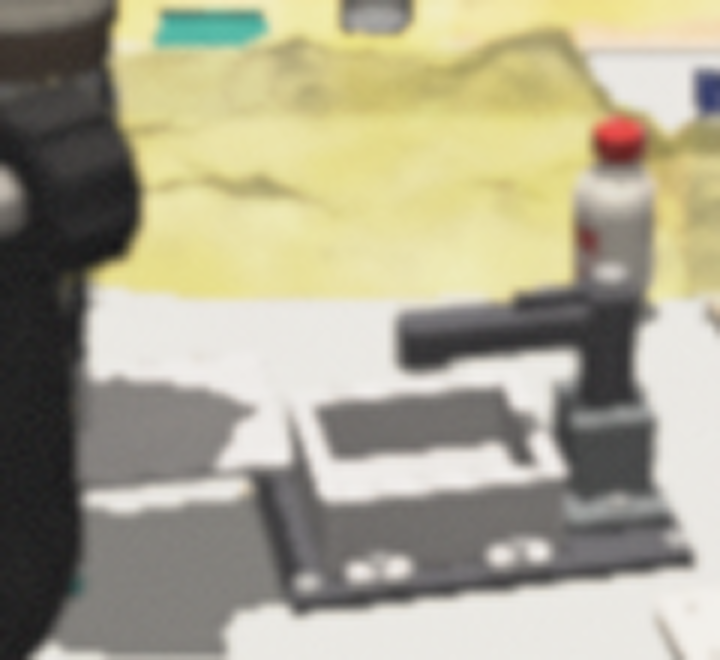

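View pics/s5c.png

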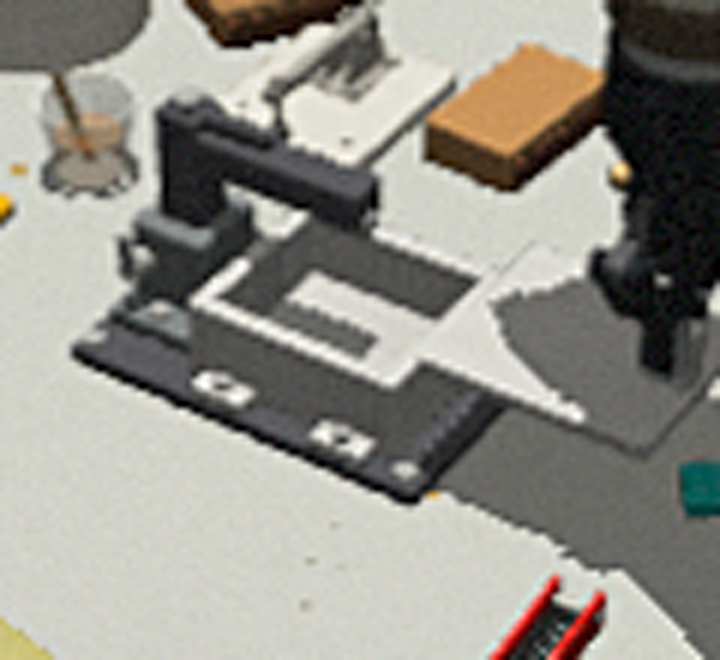

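Emit:
carry_out --increments '[{"dx":-0.02,"dy":-0.001,"dz":0.002,"wx":0,"wy":0,"wz":0,"claw":0},{"dx":-0.045,"dy":-0.001,"dz":0.002,"wx":0,"wy":0,"wz":0,"claw":0},{"dx":-0.07,"dy":-0.001,"dz":0.002,"wx":0,"wy":0,"wz":0,"claw":0},{"dx":-0.095,"dy":-0.001,"dz":0.002,"wx":0,"wy":0,"wz":0,"claw":0},{"dx":-0.115,"dy":-0.001,"dz":0.002,"wx":0,"wy":0,"wz":0,"claw":0},{"dx":-0.13,"dy":-0.001,"dz":0.004,"wx":0,"wy":0,"wz":0,"claw":0},{"dx":-0.1335,"dy":-0.001,"dz":0.006,"wx":0,"wy":0,"wz":0,"claw":0},{"dx":-0.1335,"dy":-0.001,"dz":0.006,"wx":0,"wy":0,"wz":0,"claw":0},{"dx":-0.1335,"dy":-0.001,"dz":0.006,"wx":0,"wy":0,"wz":0,"claw":0}]'

```text
time: 8.4
tcp_pos: [0.5633, -0.0806, 0.0819]
tool_rot: [-180.0, 0.1, -169.0]
wrist_force: [0.1, 1.2, -2.7]
opening: 0.119
```

Run:
```python
from h import *
T=tool();np.save("pics/T6.npy",T);print(T[:3,3])
inc([.5638,-.0804,.0704],191)
w=shot('wrist','w6');d=shot('side','d6');s=shot('scene','s6')
crop(w,130,100,380,300,3,'w6c');crop(d,215,115,315,205,7,'d6c');crop(s,170,150,290,260,6,'s6c')
```

```text
[ 0.56325466 -0.0805906   0.08194156]
d [-0.0006  0.0001  0.0115] w [-0.01  0.06 -0.  ] dist 0.012
```

View pics/w6c.png

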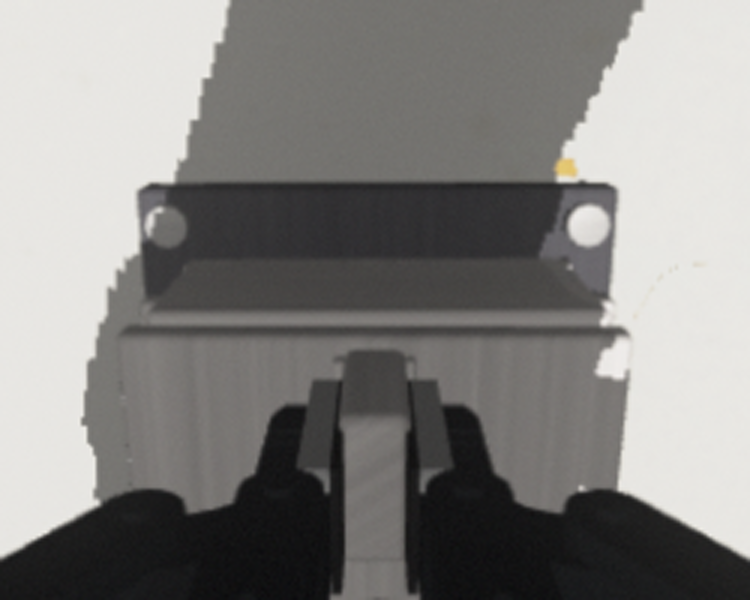

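View pics/d6c.png

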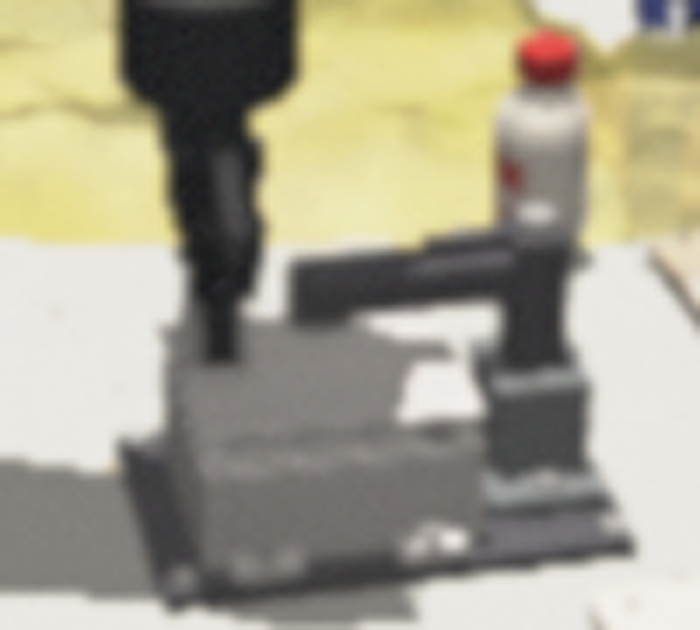

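View pics/s6c.png

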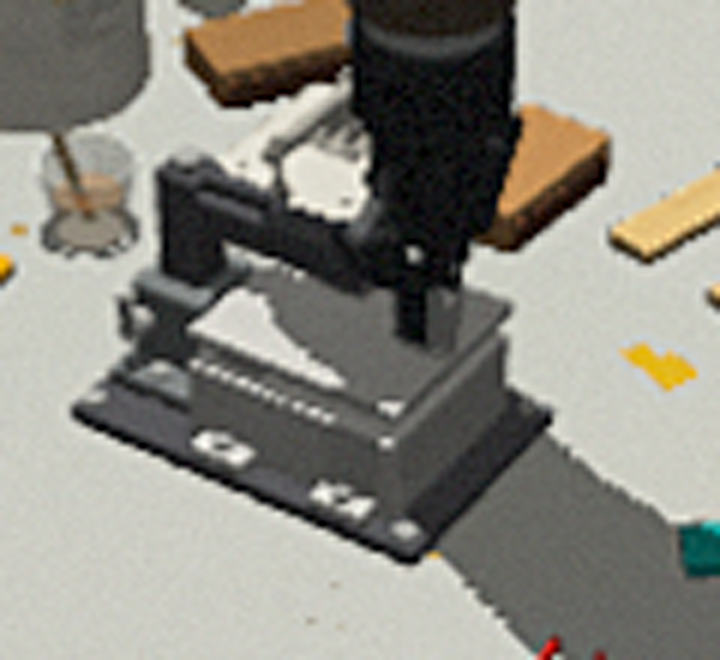

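Run:
```python
from h import *
w=load("w6"); a=np.radians(11);X=np.array([np.cos(a),np.sin(a)]);Y=np.array([-np.sin(a),np.cos(a)]);O=np.array([.607,-.072])
def g(p,z):
    P=onz(w,(np.array(p,float)+.5)/3-.5+[130,100],z)[:,:2]-O
    return np.c_[P@X,P@Y].round(4).tolist()
print("cover near edge",g([(121,336),(631,332)],.0755))
print("rim front",g([(145,310),(612,310)],.056))
print("base front",g([(138,187),(617,187)],.01))
c=np.array([[x,y,.056] for x,y in [(-.06,.052),(-.06,-.052)]])
```

```text
cover near edge [[-0.0608, -0.0502], [-0.0614, 0.0512]]
rim front [[-0.0598, -0.0508], [-0.0596, 0.0531]]
base front [[-0.0797, -0.0638], [-0.0795, 0.0661]]
```

Emit:
carry_out --increments '[{"dx":-0.001,"dy":0.0006,"dz":0.0,"wx":0,"wy":0,"wz":0,"claw":0},{"dx":-0.001,"dy":0.0006,"dz":0.003,"wx":0,"wy":0,"wz":0,"claw":0},{"dx":-0.001,"dy":0.0006,"dz":0.005,"wx":0,"wy":0,"wz":0,"claw":0},{"dx":-0.001,"dy":0.0006,"dz":0.007,"wx":0,"wy":0,"wz":0,"claw":0},{"dx":-0.001,"dy":0.0006,"dz":0.008,"wx":0,"wy":0,"wz":0,"claw":0}]'

```text
time: 9.05
tcp_pos: [0.5646, -0.0802, 0.0736]
tool_rot: [-180.0, 0.1, -169.0]
wrist_force: [0.4, -0.3, -1.8]
opening: 0.121
```

Emit:
carry_out --increments '[{"dx":0,"dy":0,"dz":0.001,"wx":0,"wy":0,"wz":0,"claw":0},{"dx":0,"dy":0,"dz":0.002,"wx":0,"wy":0,"wz":0,"claw":0}]'

```text
time: 9.25
tcp_pos: [0.5648, -0.0801, 0.072]
tool_rot: [-180.0, 0.1, -169.0]
wrist_force: [0.4, 0.9, -2.5]
opening: 0.117
```

Emit:
carry_out --increments '[{"dx":0,"dy":0,"dz":0.001,"wx":0,"wy":0,"wz":0,"claw":0},{"dx":0,"dy":0,"dz":0.002,"wx":0,"wy":0,"wz":0,"claw":0}]'

```text
time: 9.45
tcp_pos: [0.5648, -0.0802, 0.0705]
tool_rot: [-180.0, 0.1, -169.0]
wrist_force: [-2.9, 0.2, 8.3]
opening: 0.122
```

Emit:
carry_out --increments '[{"dx":0,"dy":0,"dz":0.0,"wx":0,"wy":0,"wz":0,"claw":0},{"dx":0,"dy":0,"dz":0,"wx":0,"wy":0,"wz":0,"claw":0.3},{"dx":0,"dy":0,"dz":-0.002,"wx":0,"wy":0,"wz":0,"claw":0.4},{"dx":0,"dy":0,"dz":-0.006,"wx":0,"wy":0,"wz":0,"claw":0.4},{"dx":0,"dy":0,"dz":-0.04,"wx":0,"wy":0,"wz":0,"claw":0.5},{"dx":0,"dy":0,"dz":-0.08,"wx":0,"wy":0,"wz":0,"claw":0.5},{"dx":0.03,"dy":0,"dz":-0.12,"wx":0,"wy":0,"wz":0,"claw":0.6},{"dx":0.06,"dy":0,"dz":-0.14,"wx":0,"wy":0,"wz":0,"claw":0.6},{"dx":0.08,"dy":0,"dz":-0.14,"wx":0,"wy":0,"wz":0,"claw":0.6},{"dx":0.08,"dy":0,"dz":-0.14,"wx":0,"wy":0,"wz":0,"claw":0.6}]' --squeeze 80

```text
time: 10.45
tcp_pos: [0.4849, -0.0958, 0.2119]
tool_rot: [-179.9, 0.3, -169.1]
wrist_force: [0.0, -0.3, 0.1]
opening: 0.597
```

Run:
```python
from h import *
T=tool();print(T[:3,3])
d=shot('side','d7');s=shot('scene','s7')
crop(d,215,115,315,205,7,'d7c');crop(s,170,150,290,260,6,'s7c')
```

```text
[ 0.48486756 -0.09579695  0.21188811]
```

View pics/d7c.png

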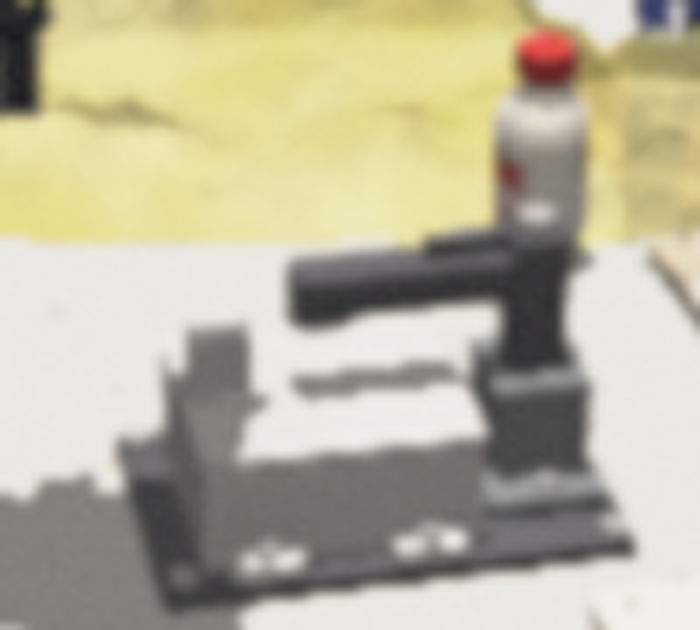

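View pics/s7c.png

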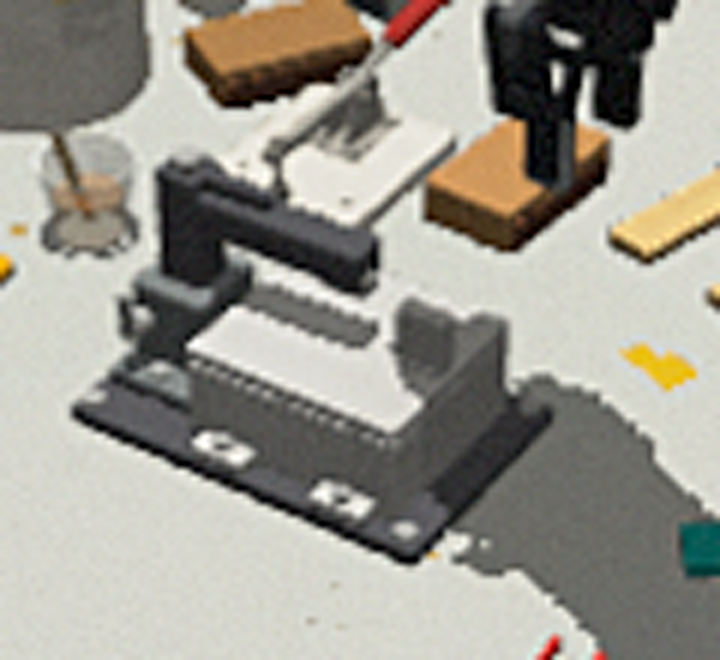

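```bash
python3 -c "
from h import *
inc([.53,-.385,.16],90)
"
```

```text
d [ 0.0121 -0.2926  0.0505] w [  0.12   0.16 100.94] dist 0.297
```

Emit:
carry_out --increments '[{"dx":0.01,"dy":-0.1,"dz":0,"wx":0,"wy":0,"wz":60,"claw":0.6},{"dx":0.01,"dy":-0.2,"dz":0.01,"wx":0,"wy":0,"wz":101,"claw":0.6},{"dx":0.012,"dy":-0.293,"dz":0.03,"wx":0,"wy":0,"wz":101,"claw":0.6},{"dx":0.012,"dy":-0.293,"dz":0.05,"wx":0,"wy":0,"wz":101,"claw":0.6},{"dx":0.012,"dy":-0.293,"dz":0.05,"wx":0,"wy":0,"wz":101,"claw":0.6},{"dx":0.012,"dy":-0.293,"dz":0.05,"wx":0,"wy":0,"wz":101,"claw":0.6},{"dx":0.012,"dy":-0.293,"dz":0.05,"wx":0,"wy":0,"wz":101,"claw":0.6},{"dx":0.012,"dy":-0.293,"dz":0.05,"wx":0,"wy":0,"wz":101,"claw":0.6},{"dx":0.012,"dy":-0.293,"dz":0.05,"wx":0,"wy":0,"wz":101,"claw":0.6},{"dx":0.012,"dy":-0.293,"dz":0.05,"wx":0,"wy":0,"wz":101,"claw":0.6}]'

```text
time: 11.55
tcp_pos: [0.5306, -0.3854, 0.1583]
tool_rot: [180.0, -0.1, 104.7]
wrist_force: [0.3, 0.6, -0.0]
opening: 0.602
```

Emit:
carry_out --increments '[{"dx":0,"dy":0,"dz":0,"wx":0,"wy":0,"wz":16,"claw":0.6},{"dx":0,"dy":0,"dz":0,"wx":0,"wy":0,"wz":16,"claw":0.6},{"dx":0,"dy":0,"dz":0,"wx":0,"wy":0,"wz":16,"claw":0.6}]'

```text
time: 11.85
tcp_pos: [0.5306, -0.3852, 0.1587]
tool_rot: [180.0, -0.1, 88.9]
wrist_force: [0.2, -0.3, 0.1]
opening: 0.601
```

Run:
```python
from h import *
T=tool();print(T[:3,3]);inc([.53,-.385,.16],90)
w=shot("wrist","w8"); 
cv2.imwrite('pics/w8x.png',cv2.resize(w['image'][:,:,::-1],(800,600),interpolation=cv2.INTER_CUBIC))
```

```text
[ 0.53061413 -0.38520563  0.15868857]
d [ 0.0002 -0.0006 -0.0013] w [ 0.04 -0.05 -1.06] dist 0.001
```

View pics/w8x.png

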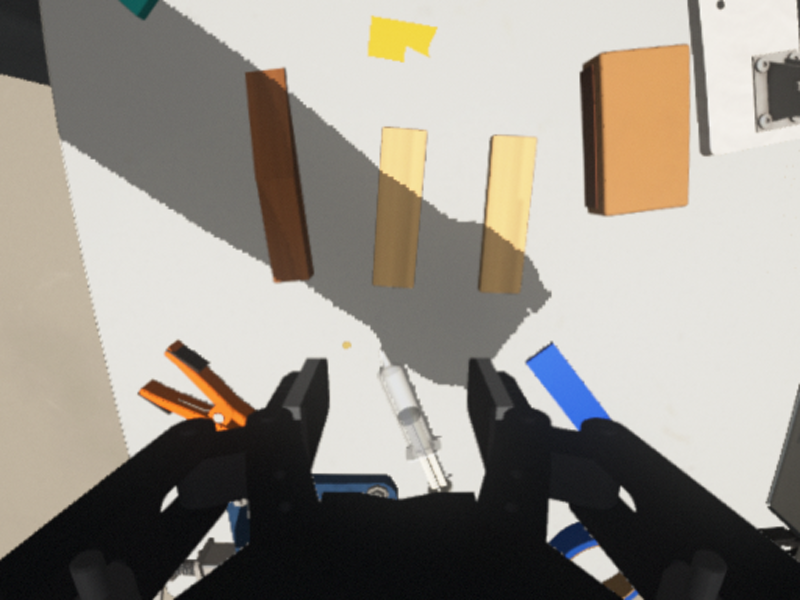

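Run:
```python
from h import *
w=load("w8"); im=w["image"]; hsv=cv2.cvtColor(im,cv2.COLOR_RGB2HSV)
print(hsv[150,255],hsv[100,258],hsv[150,172],hsv[60,168])
m=cv2.inRange(hsv,(14,70,60),(25,200,255)); m[:75]=0; m[190:]=0; m[:,:220]=0;m[:,360:]=0
for c in cv2.findContours(m,cv2.RETR_EXTERNAL,cv2.CHAIN_APPROX_NONE)[0]:
    if cv2.contourArea(c)<400: continue
    P=onz(w,c.reshape(-1,2),.01)[:,:2]; r=cv2.minAreaRect((P*1000).astype(np.float32)); print(cv2.boundingRect(c),np.round(r[0],1),np.round(r[1],1),round(r[2],1))
crop(w,140,35,215,195,4 if 0 else 3,"wd8"); crop(w,225,70,365,200,5,"sh8")
```

```text
[ 18 120 134] [ 22  97 244] [ 11 144  85] [ 11 144  78]
(306, 87, 37, 101) [ 605.9 -339.3] [107.3  30.8] 87.0
(238, 81, 35, 104) [ 531.5 -333.4] [107.3  29.9] 84.3
```

View pics/sh8.png

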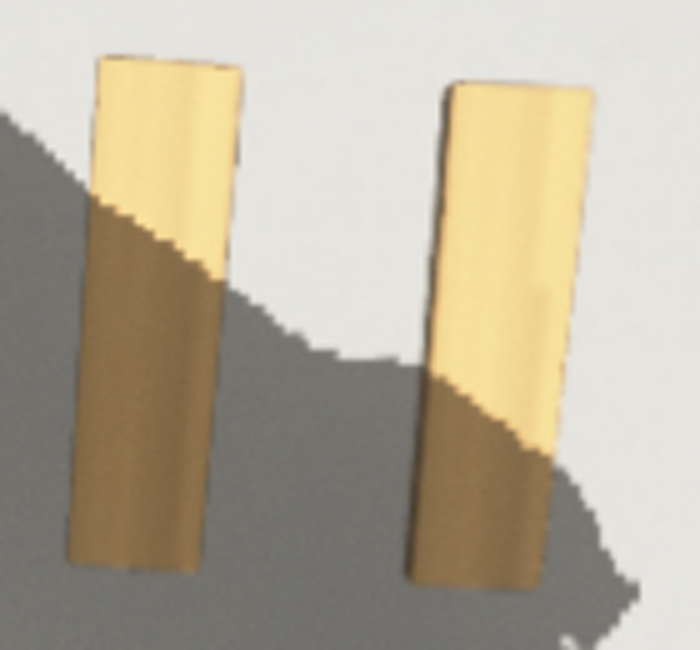

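View pics/wd8.png

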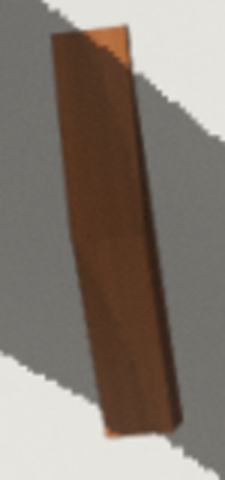

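```bash
python3 -c "
from h import *
w=load('w8')
g=lambda p:onz(w,(np.array(p,float)+.5)/5-.5+[225,70],.01)[:,:2]
for q in ([(98,60),(68,566),(241,68),(200,571)],[(456,88),(416,582),(594,93),(541,588)]):
    A=g(q); print(A.mean(0).round(4),[np.degrees(np.arctan2(*(A[i]-A[i+1])[::-1])).round(1) for i in (0,2)],[np.linalg.norm(A[i]-A[i+1]).round(4) for i in (0,2)],np.linalg.norm(A[0]-A[2]))
inc([.5274,-.3718,.003],84.3)
"
```

```text
[ 0.5317 -0.3337] [np.float64(84.7), np.float64(84.9)] [np.float64(0.107), np.float64(0.1066)] 0.029347013759885947
[ 0.6073 -0.3395] [np.float64(87.2), np.float64(87.0)] [np.float64(0.1054), np.float64(0.1062)] 0.02889192095565705
d [ 0.0132 -0.0034  0.1559] w [ 0.05 -0.05  4.9 ] dist 0.157
```

Emit:
carry_out --increments '[{"dx":0.013,"dy":-0.0034,"dz":0.045,"wx":0,"wy":0,"wz":4.7,"claw":0.6},{"dx":0.013,"dy":-0.0034,"dz":0.09,"wx":0,"wy":0,"wz":4.7,"claw":0.6},{"dx":0.013,"dy":-0.0034,"dz":0.125,"wx":0,"wy":0,"wz":4.7,"claw":0.6},{"dx":0.013,"dy":-0.0034,"dz":0.145,"wx":0,"wy":0,"wz":4.7,"claw":0.5},{"dx":0.013,"dy":-0.0034,"dz":0.1555,"wx":0,"wy":0,"wz":4.7,"claw":0.5},{"dx":0.013,"dy":-0.0034,"dz":0.1555,"wx":0,"wy":0,"wz":4.7,"claw":0.5},{"dx":0.013,"dy":-0.0034,"dz":0.1555,"wx":0,"wy":0,"wz":4.7,"claw":0.2},{"dx":0.013,"dy":-0.0034,"dz":0.1555,"wx":0,"wy":0,"wz":4.7,"claw":0.2},{"dx":0.013,"dy":-0.0034,"dz":0.1555,"wx":0,"wy":0,"wz":4.7,"claw":0.2}]' --squeeze 50

```text
time: 12.8
tcp_pos: [0.5278, -0.3727, 0.0059]
tool_rot: [179.8, 0.0, 84.3]
wrist_force: [-0.2, -0.6, 0.2]
opening: 0.325
```

Run:
```python
from h import *
T=tool();print(T[:3,3].round(4));np.save("pics/T9.npy",T)
w=shot("wrist","w9"); 
cv2.imwrite('pics/w9x.png',cv2.resize(w['image'][:,:,::-1],(800,600),interpolation=cv2.INTER_CUBIC))
```

```text
[ 0.5278 -0.3727  0.0059]
```

View pics/w9x.png

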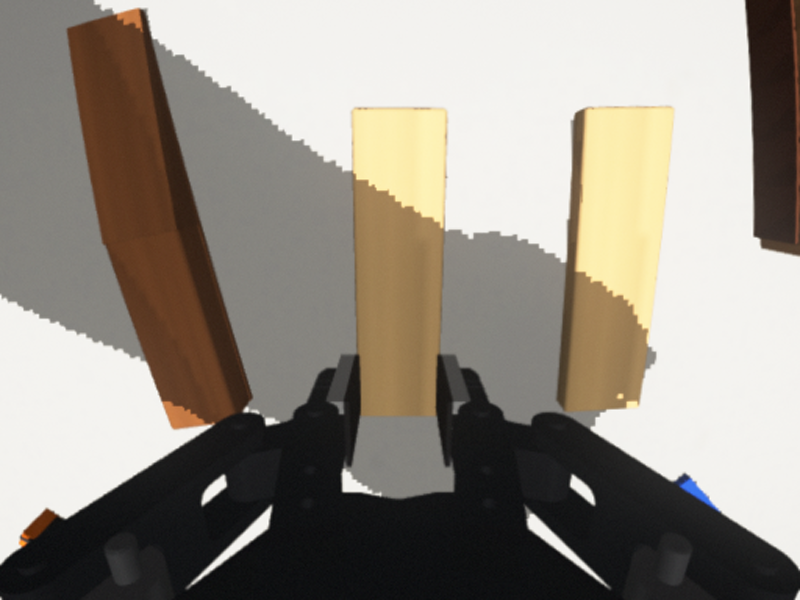

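Emit:
carry_out --increments '[{"dx":0,"dy":0,"dz":0,"wx":0,"wy":0,"wz":0,"claw":0.45},{"dx":0,"dy":0,"dz":0.0035,"wx":0,"wy":0,"wz":0,"claw":0.45},{"dx":0,"dy":0,"dz":0.0035,"wx":0,"wy":0,"wz":0,"claw":0.45},{"dx":0,"dy":0,"dz":0.0035,"wx":0,"wy":0,"wz":0,"claw":0.2},{"dx":0,"dy":0,"dz":0.0035,"wx":0,"wy":0,"wz":0,"claw":0.2},{"dx":0,"dy":0,"dz":0.0035,"wx":0,"wy":0,"wz":0,"claw":0.2}]' --squeeze 50

```text
time: 13.45
tcp_pos: [0.5271, -0.3722, 0.0008]
tool_rot: [179.9, -0.0, 84.3]
wrist_force: [-0.5, -0.0, -0.4]
opening: 0.331
```

Run:
```python
from h import *
T=tool();print(T[:3,3].round(4));np.save("pics/T9.npy",T)
w=shot("wrist","w9"); crop(w,210,60,300,280,2 if 0 else 3,"w9c")
s=shot("scene","s9")
# shim end in tool frame
T0=T
import numpy as np
inc([.6427,-.2546,.09],101)
```

```text
[ 0.5271 -0.3722  0.0008]
d [ 0.1285  0.1035 -0.0889] w [  0.1   -0.   -16.68] dist 0.187
```

View pics/w9c.png

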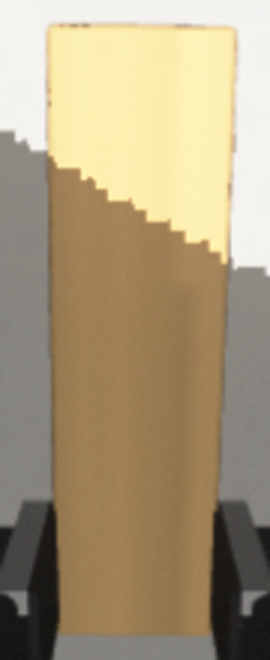

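Run:
```python
from h import *
w=load("w9");T=np.load("pics/T9.npy")
P=onz(w,(np.array([(47,27),(235,29),(60,634),(214,633)],float)+.5)/3-.5+[210,60],.01)
L=(P-T[:3,3])@T[:3,:3]; print(L.round(4).tolist())
```

```text
[[0.0923, -0.0139, -0.0092], [0.092, 0.0153, -0.0091], [-0.0142, -0.0147, -0.0092], [-0.014, 0.0147, -0.0091]]
```

Emit:
carry_out --increments '[{"dx":0,"dy":0,"dz":-0.02,"wx":0,"wy":0,"wz":0,"claw":0.2},{"dx":0,"dy":0,"dz":-0.06,"wx":0,"wy":0,"wz":0,"claw":0.2},{"dx":0.02,"dy":0.01,"dz":-0.09,"wx":0,"wy":0,"wz":-4,"claw":0.2},{"dx":0.05,"dy":0.04,"dz":-0.09,"wx":0,"wy":0,"wz":-8,"claw":0.2},{"dx":0.08,"dy":0.07,"dz":-0.09,"wx":0,"wy":0,"wz":-12,"claw":0.2},{"dx":0.11,"dy":0.09,"dz":-0.09,"wx":0,"wy":0,"wz":-16.7,"claw":0.2},{"dx":0.1285,"dy":0.1035,"dz":-0.089,"wx":0.1,"wy":0,"wz":-16.7,"claw":0.2},{"dx":0.1285,"dy":0.1035,"dz":-0.08,"wx":0.1,"wy":0,"wz":-16.7,"claw":0.2},{"dx":0.1285,"dy":0.1035,"dz":-0.073,"wx":0.1,"wy":0,"wz":-16.7,"claw":0.2},{"dx":0.1285,"dy":0.1035,"dz":-0.073,"wx":0.1,"wy":0,"wz":-16.7,"claw":0.2}]'

```text
time: 14.55
tcp_pos: [0.6413, -0.2551, 0.0723]
tool_rot: [-179.9, -0.1, 101.0]
wrist_force: [-0.9, 1.0, -0.6]
opening: 0.333
```

Run:
```python
from h import *
T=tool();print(T[:3,3].round(4));np.save("pics/T10.npy",T)
inc([.6198,-.1368,.071],101)
w=shot("wrist","w10"); d=shot("side","d10"); crop(d,215,115,330,235,5,"d10c")
cv2.imwrite('pics/w10x.png',cv2.resize(w['image'][:,:,::-1],(800,600),interpolation=cv2.INTER_CUBIC))
```

```text
[ 0.6413 -0.2551  0.0723]
d [0.1202 0.0014 0.0015] w [-0.14 -0.07 -0.03] dist 0.12
```

View pics/w10x.png

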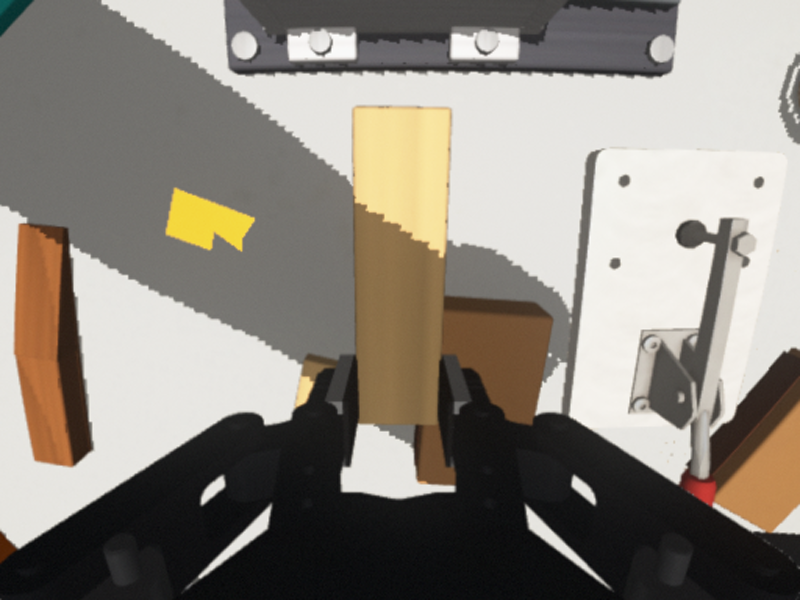

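View pics/d10c.png

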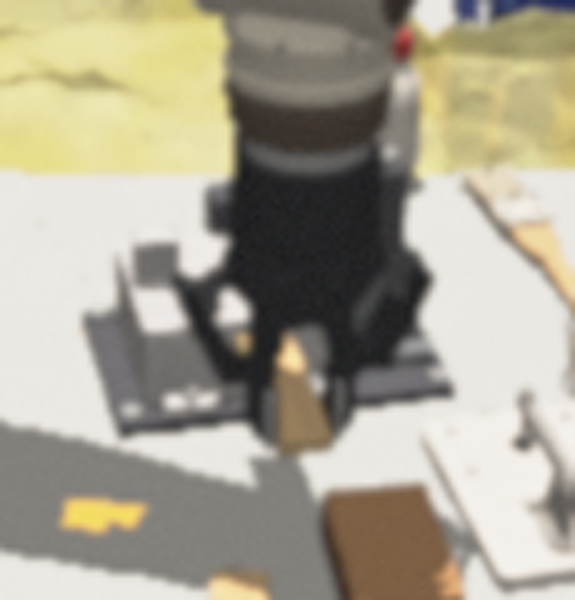

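Run:
```python
from h import *
w=load("w10"); a=np.radians(11);X=np.array([np.cos(a),np.sin(a)]);Y=np.array([-np.sin(a),np.cos(a)]);O=np.array([.607,-.071])
for z in (.008,.012):
    P=onz(w,(np.array([(229,70),(674,74)],float)+.5)/1.5625-.5,z)[:,:2]-O; print(np.c_[P@X,P@Y].round(4).tolist())
P=np.array([.6413,-.2551])-O;print("tcp",P@X,P@Y)
```

```text
[[-0.0791, -0.0655], [0.1272, -0.0657]]
[[-0.0776, -0.0665], [0.1247, -0.0667]]
tcp -0.001458123656567021 -0.1872623130141304
```

Emit:
carry_out --increments '[{"dx":0.02,"dy":0.002,"dz":0.001,"wx":0,"wy":0,"wz":0,"claw":0.2},{"dx":0.04,"dy":0.002,"dz":0.001,"wx":0,"wy":0,"wz":0,"claw":0.2},{"dx":0.06,"dy":0.002,"dz":0.001,"wx":0,"wy":0,"wz":0,"claw":0.2},{"dx":0.08,"dy":0.002,"dz":0.001,"wx":0,"wy":0,"wz":0,"claw":0.2},{"dx":0.1,"dy":0.002,"dz":0.001,"wx":0,"wy":0,"wz":0,"claw":0.2},{"dx":0.12,"dy":0.002,"dz":0.001,"wx":0,"wy":0,"wz":0,"claw":0.2},{"dx":0.12,"dy":0.002,"dz":0.002,"wx":0,"wy":0,"wz":0,"claw":0.2},{"dx":0.12,"dy":0.002,"dz":0.004,"wx":0,"wy":0,"wz":0,"claw":0.2},{"dx":0.12,"dy":0.002,"dz":0.005,"wx":0,"wy":0,"wz":0,"claw":0.2}]'

```text
time: 15.55
tcp_pos: [0.6217, -0.1367, 0.0689]
tool_rot: [-180.0, 0.0, 101.0]
wrist_force: [0.0, -0.5, -1.1]
opening: 0.332
```

Emit:
carry_out --increments '[{"dx":0,"dy":0,"dz":0.001,"wx":0,"wy":0,"wz":0,"claw":0.2},{"dx":0,"dy":0,"dz":0.0015,"wx":0,"wy":0,"wz":0,"claw":0.2}]'

```text
time: 15.75
tcp_pos: [0.6217, -0.1369, 0.0673]
tool_rot: [-180.0, -0.0, 101.0]
wrist_force: [-0.0, 0.6, -0.5]
opening: 0.338
```

Run:
```python
from h import *
T=tool();print(T[:3,3].round(4));np.save("pics/T11.npy",T)
w=shot("wrist","w11"); d=shot("side","d11"); s=shot("scene","s11");crop(s,170,150,310,260,5,"s11c")
cv2.imwrite('pics/w11x.png',cv2.resize(w['image'][:,:,::-1],(800,600),interpolation=cv2.INTER_CUBIC))
```

```text
[ 0.6217 -0.1369  0.0673]
```

View pics/w11x.png

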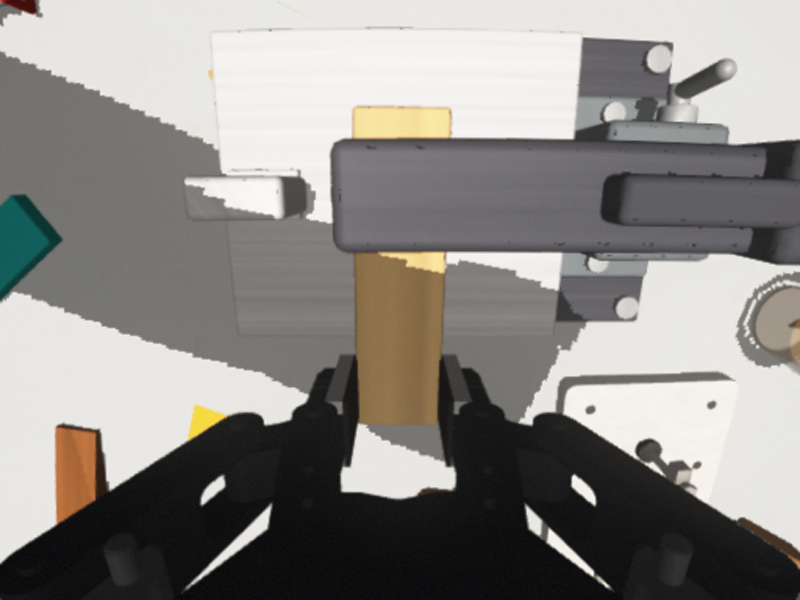

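View pics/s11c.png

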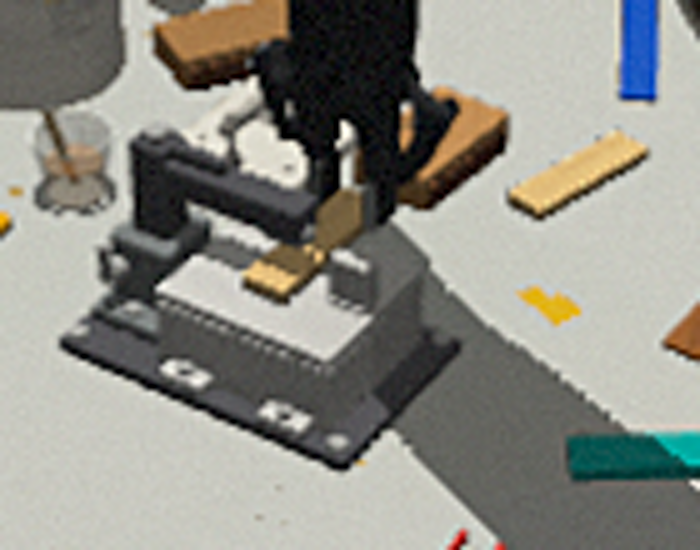

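Emit:
carry_out --increments '[{"dx":0,"dy":0,"dz":0.0015,"wx":0,"wy":0,"wz":0,"claw":0.2},{"dx":0,"dy":0,"dz":0.002,"wx":0,"wy":0,"wz":0,"claw":0.2}]'

```text
time: 16.1
tcp_pos: [0.6217, -0.1365, 0.0655]
tool_rot: [-180.0, -0.0, 101.0]
wrist_force: [0.4, 1.1, -0.6]
opening: 0.334
```

Emit:
carry_out --increments '[{"dx":0,"dy":0,"dz":0.0005,"wx":0,"wy":0,"wz":0,"claw":0.2},{"dx":0,"dy":0,"dz":0.001,"wx":0,"wy":0,"wz":0,"claw":0.2}]'

```text
time: 16.3
tcp_pos: [0.6217, -0.1364, 0.0647]
tool_rot: [180.0, 0.0, 101.0]
wrist_force: [-0.7, -0.4, 3.2]
opening: 0.334
```

Emit:
carry_out --increments '[{"dx":0,"dy":0,"dz":0,"wx":0,"wy":0,"wz":0,"claw":0.5},{"dx":0,"dy":0,"dz":0,"wx":0,"wy":0,"wz":0,"claw":0.6},{"dx":0,"dy":0,"dz":-0.02,"wx":0,"wy":0,"wz":0,"claw":0.6},{"dx":0,"dy":0,"dz":-0.06,"wx":0,"wy":0,"wz":0,"claw":0.6},{"dx":-0.03,"dy":0,"dz":-0.09,"wx":0,"wy":0,"wz":0,"claw":0.6}]'

```text
time: 16.8
tcp_pos: [0.6275, -0.1638, 0.157]
tool_rot: [179.9, -0.0, 101.2]
wrist_force: [1.6, -0.4, 1.3]
opening: 0.598
```

Run:
```python
from h import *
inc([.605,-.3772,.06],87); inc([.605,-.3772,.001],87)
w=shot("wrist","w12")
cv2.imwrite('pics/w12x.png',cv2.resize(w['image'][:,:,::-1],(800,600),interpolation=cv2.INTER_CUBIC))
```

```text
d [-0.205  -0.0636  0.0969] w [ 0.06 -0.02 14.2 ] dist 0.236
d [-0.205  -0.0637  0.1559] w [ 0.06 -0.02 14.2 ] dist 0.265
```

View pics/w12x.png

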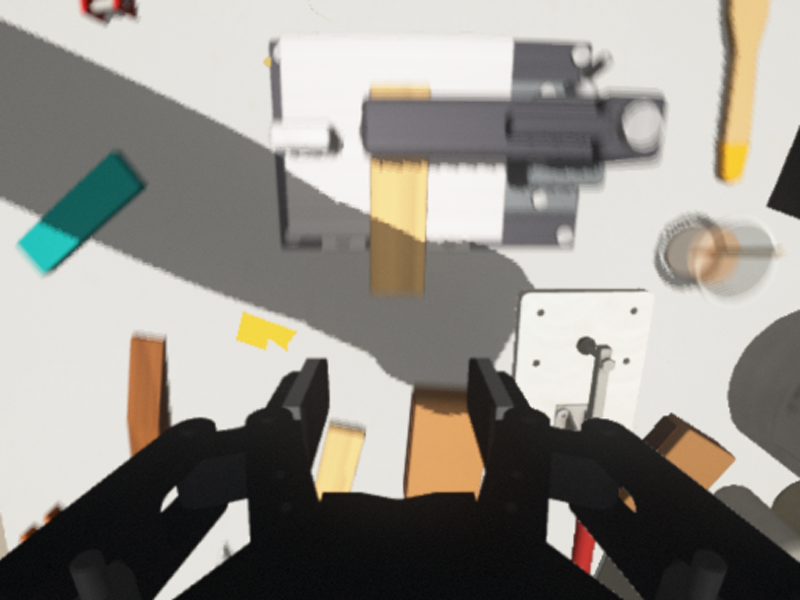

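Emit:
carry_out --increments '[{"dx":-0.05,"dy":-0.015,"dz":0.0,"wx":0,"wy":0,"wz":4,"claw":0.55},{"dx":-0.1,"dy":-0.03,"dz":0.01,"wx":0,"wy":0,"wz":8,"claw":0.5},{"dx":-0.15,"dy":-0.05,"dz":0.03,"wx":0,"wy":0,"wz":14.2,"claw":0.5},{"dx":-0.19,"dy":-0.06,"dz":0.06,"wx":0,"wy":0,"wz":14.2,"claw":0.5},{"dx":-0.205,"dy":-0.064,"dz":0.09,"wx":0,"wy":0,"wz":14.2,"claw":0.5},{"dx":-0.205,"dy":-0.064,"dz":0.11,"wx":0,"wy":0,"wz":14.2,"claw":0.5},{"dx":-0.205,"dy":-0.064,"dz":0.11,"wx":0,"wy":0,"wz":14.2,"claw":0.5},{"dx":-0.205,"dy":-0.064,"dz":0.11,"wx":0,"wy":0,"wz":14.2,"claw":0.5}]'

```text
time: 17.65
tcp_pos: [0.6039, -0.3791, 0.0452]
tool_rot: [-180.0, -0.0, 86.8]
wrist_force: [0.3, 0.4, 0.0]
opening: 0.5
```

Run:
```python
from h import *
T=tool();print(T[:3,3].round(4));inc([.605,-.3772,.001],87)
w=shot("wrist","w13")
cv2.imwrite('pics/w13x.png',cv2.resize(w['image'][:,:,::-1],(800,600),interpolation=cv2.INTER_CUBIC))
```

```text
[ 0.6039 -0.3791  0.0452]
d [0.0019 0.001  0.0442] w [-0.   -0.01 -0.17] dist 0.044
```

View pics/w13x.png

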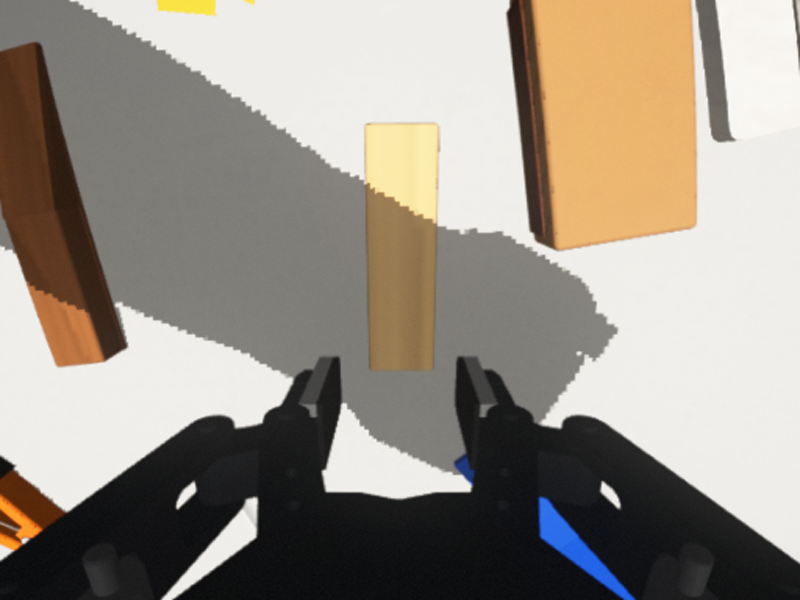

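Run:
```python
from h import *
w=load("w13");T=tool()
P=onz(w,np.array([(463,463),(540,500),(370,369),(433,369),(366,124),(438,125)])/1.5625,.008);L=(P-T[:3,3])@T[:3,:3];print(L.round(4).tolist())
```

```text
[[-0.067, 0.0321, 0.0385], [-0.0914, 0.0746, 0.0386], [-0.0141, -0.0142, 0.0384], [-0.0142, 0.0154, 0.0385], [0.0935, -0.0138, 0.0383], [0.0931, 0.0153, 0.0384]]
```

Emit:
carry_out --increments '[{"dx":0.0,"dy":0.0005,"dz":0.03,"wx":0,"wy":0,"wz":0,"claw":0.5},{"dx":0.0,"dy":0.0005,"dz":0.04,"wx":0,"wy":0,"wz":0,"claw":0.45},{"dx":0.0,"dy":0.0005,"dz":0.0445,"wx":0,"wy":0,"wz":0,"claw":0.45},{"dx":0.0,"dy":0.0005,"dz":0.0445,"wx":0,"wy":0,"wz":0,"claw":0.45},{"dx":0.0,"dy":0.0005,"dz":0.0445,"wx":0,"wy":0,"wz":0,"claw":0.2},{"dx":0.0,"dy":0.0005,"dz":0.0445,"wx":0,"wy":0,"wz":0,"claw":0.2},{"dx":0.0,"dy":0.0005,"dz":0.0445,"wx":0,"wy":0,"wz":0,"claw":0.2}]' --squeeze 50

```text
time: 18.4
tcp_pos: [0.605, -0.3797, 0.0017]
tool_rot: [179.9, 0.1, 86.8]
wrist_force: [-1.2, 0.2, 6.0]
opening: 0.331
```

Run:
```python
from h import *
T=tool();print(T[:3,3].round(4));inc([.6443,-.2546,.09],101)
```

```text
[ 0.605  -0.3797  0.0017]
d [ 0.127   0.0325 -0.0883] w [  0.11   0.07 -14.17] dist 0.158
```

Emit:
carry_out --increments '[{"dx":0,"dy":0,"dz":-0.02,"wx":0,"wy":0,"wz":0,"claw":0.2},{"dx":0,"dy":0,"dz":-0.06,"wx":0,"wy":0,"wz":0,"claw":0.2},{"dx":0.02,"dy":0.005,"dz":-0.09,"wx":0,"wy":0,"wz":-4,"claw":0.2},{"dx":0.05,"dy":0.014,"dz":-0.09,"wx":0,"wy":0,"wz":-8,"claw":0.2},{"dx":0.08,"dy":0.022,"dz":-0.09,"wx":0,"wy":0,"wz":-12,"claw":0.2},{"dx":0.11,"dy":0.029,"dz":-0.088,"wx":0,"wy":0,"wz":-14.2,"claw":0.2},{"dx":0.127,"dy":0.0325,"dz":-0.083,"wx":0.1,"wy":0.1,"wz":-14.2,"claw":0.2},{"dx":0.127,"dy":0.0325,"dz":-0.08,"wx":0.1,"wy":0.1,"wz":-14.2,"claw":0.2},{"dx":0.127,"dy":0.0325,"dz":-0.08,"wx":0.1,"wy":0.1,"wz":-14.2,"claw":0.2}]'

```text
time: 19.3
tcp_pos: [0.6435, -0.2545, 0.0793]
tool_rot: [-179.9, -0.1, 101.0]
wrist_force: [0.1, -0.4, -0.5]
opening: 0.335
```

Run:
```python
from h import *
T=tool();print(T[:3,3].round(4));inc([.6217,-.1366,.081],101)
w=shot("wrist","w14"); d=shot("side","d14"); crop(d,215,115,330,235,5,"d14c")
cv2.imwrite('pics/w14x.png',cv2.resize(w['image'][:,:,::-1],(800,600),interpolation=cv2.INTER_CUBIC))
```

```text
[ 0.6435 -0.2545  0.0793]
d [ 0.1199  0.0011 -0.0014] w [-0.15 -0.12 -0.01] dist 0.12
```

View pics/w14x.png

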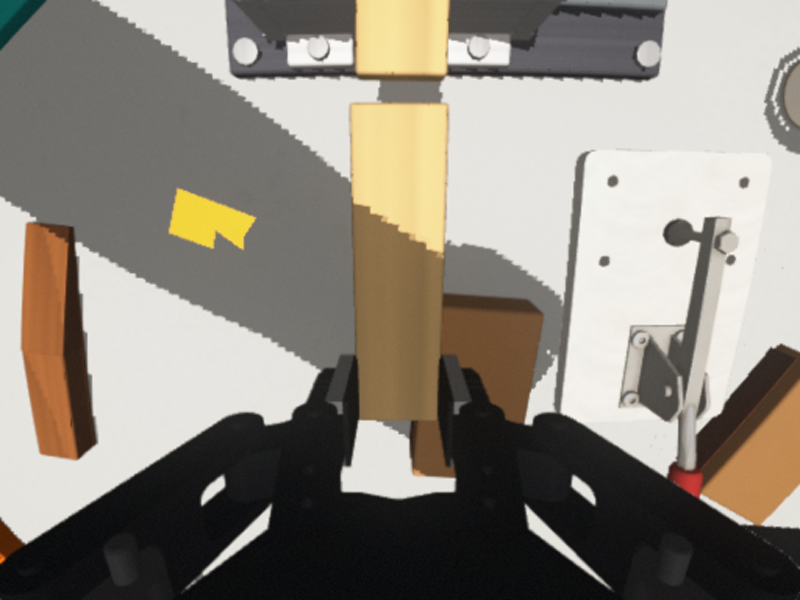

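View pics/d14c.png

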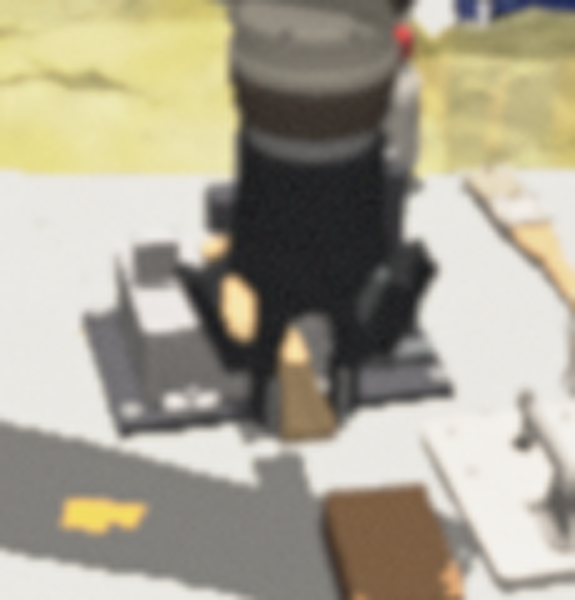

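Emit:
carry_out --increments '[{"dx":0.02,"dy":0.001,"dz":-0.0015,"wx":0,"wy":0,"wz":0,"claw":0.2},{"dx":0.04,"dy":0.001,"dz":-0.0015,"wx":0,"wy":0,"wz":0,"claw":0.2},{"dx":0.06,"dy":0.001,"dz":-0.0015,"wx":0,"wy":0,"wz":0,"claw":0.2},{"dx":0.08,"dy":0.001,"dz":-0.0015,"wx":0,"wy":0,"wz":0,"claw":0.2},{"dx":0.1,"dy":0.001,"dz":-0.0015,"wx":0,"wy":0,"wz":0,"claw":0.2},{"dx":0.12,"dy":0.001,"dz":-0.0015,"wx":0,"wy":0,"wz":0,"claw":0.2},{"dx":0.12,"dy":0.001,"dz":0.0,"wx":0,"wy":0,"wz":0,"claw":0.2},{"dx":0.12,"dy":0.001,"dz":0.0,"wx":0,"wy":0,"wz":0,"claw":0.2}]'

```text
time: 20.2
tcp_pos: [0.6218, -0.1357, 0.0804]
tool_rot: [-179.9, -0.1, 101.1]
wrist_force: [0.2, 0.3, -0.5]
opening: 0.331
```

Emit:
carry_out --increments '[{"dx":0,"dy":0,"dz":0.0015,"wx":0,"wy":0,"wz":0,"claw":0.2},{"dx":0,"dy":0,"dz":0.002,"wx":0,"wy":0,"wz":0,"claw":0.2}]'

```text
time: 20.4
tcp_pos: [0.6219, -0.1369, 0.0781]
tool_rot: [-179.9, -0.1, 101.0]
wrist_force: [0.3, -0.4, -0.7]
opening: 0.336
```

Emit:
carry_out --increments '[{"dx":0,"dy":0,"dz":0.001,"wx":0,"wy":0,"wz":0,"claw":0.2},{"dx":0,"dy":0,"dz":0.001,"wx":0,"wy":0,"wz":0,"claw":0.2}]'

```text
time: 20.6
tcp_pos: [0.6218, -0.1368, 0.0771]
tool_rot: [-179.9, -0.1, 101.0]
wrist_force: [-0.4, 0.1, -0.1]
opening: 0.331
```

Run:
```python
from h import *
w=shot("wrist","w15"); s=shot("scene","s15");crop(s,170,150,310,260,5,"s15c")
cv2.imwrite('pics/w15x.png',cv2.resize(w['image'][:,:,::-1],(800,600),interpolation=cv2.INTER_CUBIC))
```

```text
(no output)
```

View pics/w15x.png

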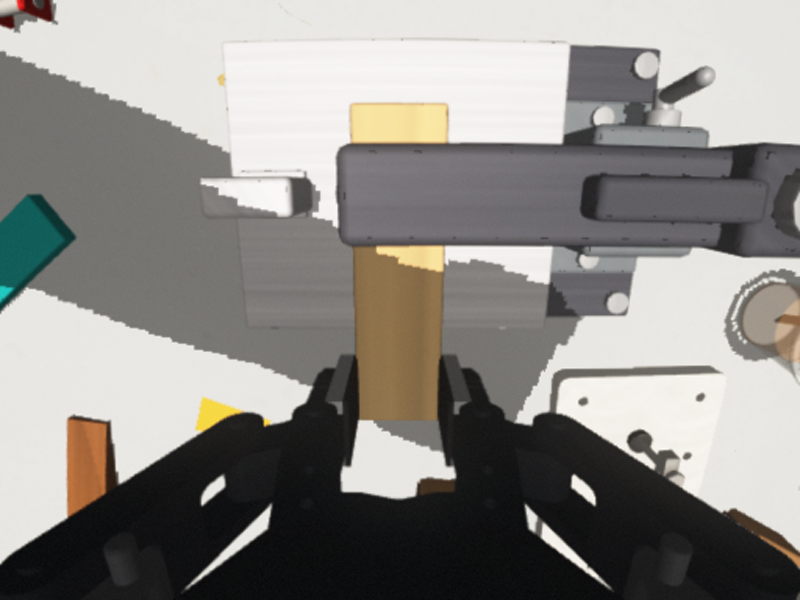

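View pics/s15c.png

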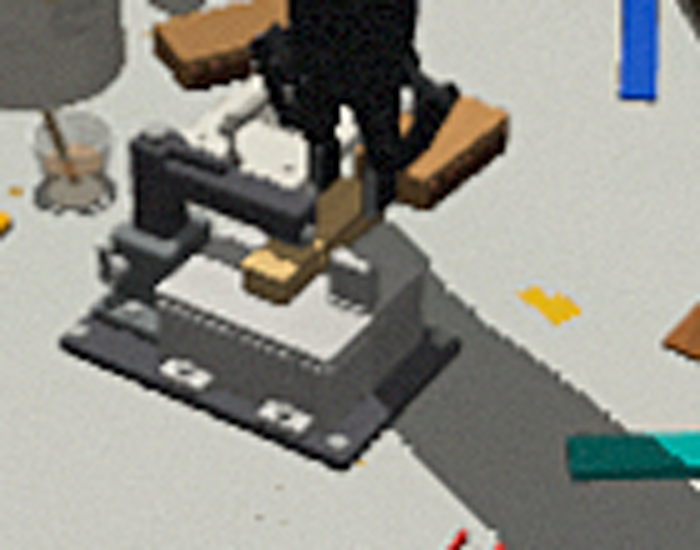

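Emit:
carry_out --increments '[{"dx":0,"dy":0,"dz":0.001,"wx":0,"wy":0,"wz":0,"claw":0.2},{"dx":0,"dy":0,"dz":0.001,"wx":0,"wy":0,"wz":0,"claw":0.2}]'

```text
time: 20.9
tcp_pos: [0.6218, -0.1364, 0.0762]
tool_rot: [-179.9, -0.1, 101.0]
wrist_force: [-0.4, 0.3, -0.8]
opening: 0.331
```

Emit:
carry_out --increments '[{"dx":0,"dy":0,"dz":0.0005,"wx":0,"wy":0,"wz":0,"claw":0.2},{"dx":0,"dy":0,"dz":0.001,"wx":0,"wy":0,"wz":0,"claw":0.2}]'

```text
time: 21.1
tcp_pos: [0.622, -0.1365, 0.0757]
tool_rot: [-179.9, -0.1, 101.0]
wrist_force: [-0.7, -0.5, 3.8]
opening: 0.333
```

Emit:
carry_out --increments '[{"dx":0,"dy":0,"dz":0,"wx":0,"wy":0,"wz":0,"claw":0.5},{"dx":0,"dy":0,"dz":0,"wx":0,"wy":0,"wz":0,"claw":0.6},{"dx":0,"dy":0,"dz":-0.02,"wx":0,"wy":0,"wz":0,"claw":0.6},{"dx":0,"dy":0,"dz":-0.06,"wx":0,"wy":0,"wz":0,"claw":0.6},{"dx":-0.03,"dy":0,"dz":-0.09,"wx":0,"wy":0,"wz":0,"claw":0.6}]'

```text
time: 21.6
tcp_pos: [0.6277, -0.1638, 0.1676]
tool_rot: [-180.0, -0.1, 101.2]
wrist_force: [1.5, -0.8, 1.2]
opening: 0.597
```

Run:
```python
from h import *
w=load("w8")
def g(p,z): return onz(w,(np.array(p,float)+.5)/3-.5+[140,35],z)
S=g([(107,437),(178,430)],.018);Rg=g([(73,242),(146,238)],.018);Tp=g([(52,35),(128,27)],.004)
print(S.round(4),Rg.round(4),Tp.round(4))
v=Tp.mean(0)-S.mean(0);print(np.linalg.norm(v[:2]),np.degrees(np.arctan2(v[1],v[0])))
v=Rg.mean(0)-S.mean(0);print(np.linalg.norm(v[:2]),np.degrees(np.arctan2(v[1],v[0])))
inc([.456,-.372,.10],96)
```

```text
[[ 0.4437 -0.3798  0.018 ]
 [ 0.47   -0.3778  0.018 ]] [[ 0.4385 -0.3108  0.018 ]
 [ 0.4639 -0.3103  0.018 ]] [[ 0.4331 -0.2414  0.004 ]
 [ 0.4596 -0.24    0.004 ]]
0.13850507300342 94.35631920513732
0.06846220319074948 94.74497644390576
d [-0.171  -0.2089  0.0674] w [-0.04 -0.13  5.2 ] dist 0.278
```

Emit:
carry_out --increments '[{"dx":-0.04,"dy":-0.045,"dz":0.0,"wx":0,"wy":0,"wz":2,"claw":0.6},{"dx":-0.08,"dy":-0.09,"dz":0.01,"wx":0,"wy":0,"wz":4,"claw":0.55},{"dx":-0.12,"dy":-0.14,"dz":0.03,"wx":0,"wy":0,"wz":6.6,"claw":0.5},{"dx":-0.158,"dy":-0.209,"dz":0.067,"wx":0,"wy":0,"wz":6.6,"claw":0.5},{"dx":-0.158,"dy":-0.209,"dz":0.09,"wx":0,"wy":0,"wz":6.6,"claw":0.5},{"dx":-0.158,"dy":-0.209,"dz":0.11,"wx":0,"wy":0,"wz":6.6,"claw":0.5},{"dx":-0.158,"dy":-0.209,"dz":0.11,"wx":0,"wy":0,"wz":6.6,"claw":0.5},{"dx":-0.158,"dy":-0.209,"dz":0.11,"wx":0,"wy":0,"wz":6.6,"claw":0.5}]'

```text
time: 22.4
tcp_pos: [0.452, -0.3609, 0.055]
tool_rot: [-179.9, -0.2, 94.3]
wrist_force: [-0.3, 1.0, 1.4]
opening: 0.501
```

Run:
```python
from h import *
T=tool();print(T[:3,3].round(4));inc([.4553,-.359,.004],94.5)
w=shot("wrist","w16")
cv2.imwrite('pics/w16x.png',cv2.resize(w['image'][:,:,::-1],(800,600),interpolation=cv2.INTER_CUBIC))
```

```text
[ 0.452  -0.3609  0.055 ]
d [0.0015 0.0036 0.051 ] w [-0.13 -0.16 -0.16] dist 0.051
```

View pics/w16x.png

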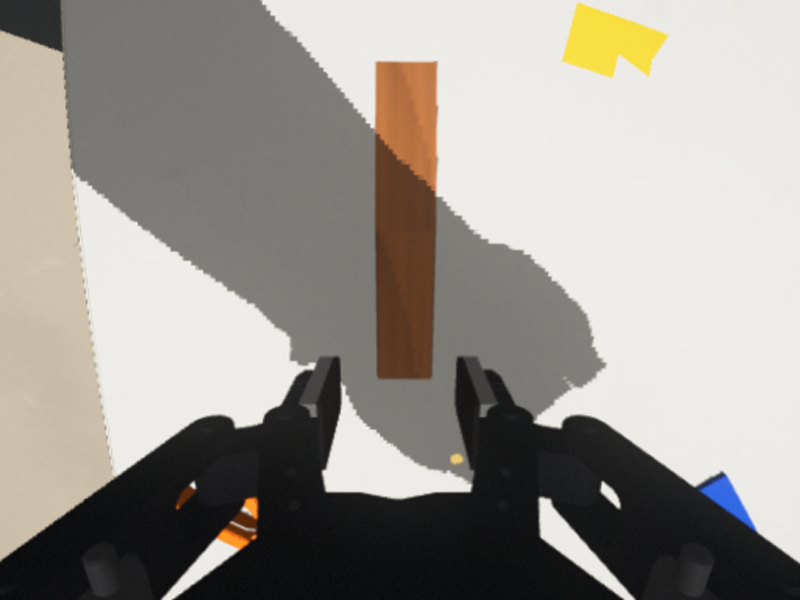

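Run:
```python
from h import *
w=load("w16");T=tool()
uv=np.array([(377,378),(432,378),(376,232),(436,231),(376,62),(437,62)])/1.5625
P=onz(w,uv,[.018]*4+[.004]*2);L=(P-T[:3,3])@T[:3,:3];print(L.round(4).tolist())
```

```text
[[-0.0185, -0.0116, 0.0384], [-0.0185, 0.0145, 0.0384], [0.0502, -0.0109, 0.0385], [0.0506, 0.0148, 0.0384], [0.1206, -0.0106, 0.0525], [0.1205, 0.0152, 0.0525]]
```

Emit:
carry_out --increments '[{"dx":0.0,"dy":0.0018,"dz":0.035,"wx":-0.1,"wy":-0.1,"wz":0,"claw":0.5},{"dx":0.0,"dy":0.0018,"dz":0.047,"wx":-0.1,"wy":-0.1,"wz":0,"claw":0.45},{"dx":0.0,"dy":0.0018,"dz":0.051,"wx":-0.1,"wy":-0.1,"wz":0,"claw":0.45},{"dx":0.0,"dy":0.0018,"dz":0.051,"wx":-0.1,"wy":-0.1,"wz":0,"claw":0.3},{"dx":0.0,"dy":0.0018,"dz":0.051,"wx":-0.1,"wy":-0.1,"wz":0,"claw":0.1},{"dx":0.0,"dy":0.0018,"dz":0.051,"wx":-0.1,"wy":-0.1,"wz":0,"claw":0.1},{"dx":0.0,"dy":0.0018,"dz":0.051,"wx":-0.1,"wy":-0.1,"wz":0,"claw":0.1}]' --squeeze 100

```text
time: 23.15
tcp_pos: [0.4549, -0.361, 0.0055]
tool_rot: [179.9, 0.1, 94.4]
wrist_force: [0.2, -0.4, 4.6]
opening: 0.274
```

Run:
```python
from h import *
T=tool();print(T[:3,3].round(4));np.save("pics/T17.npy",T)
# mould frame O, shim placed line x (mould): tcp used
a=np.radians(11);X=np.array([np.cos(a),np.sin(a)]);Y=np.array([-np.sin(a),np.cos(a)]);O=np.array([.6078,-.0708])
q=np.array([.622,-.1365])-O; print("shim tcp mould",q@X,q@Y)
for y in (-.20,-.13,-.08):
    p=O+X*(q@X)+Y*y; print(y,p.round(4)); 
p=O+X*(q@X)+Y*(-.20); inc([*p,.095],101)
```

```text
[ 0.4549 -0.361   0.0055]
shim tcp mould 0.0014029550087178242 -0.06720239368685847
-0.2 [ 0.6473 -0.2669]
-0.13 [ 0.634  -0.1981]
-0.08 [ 0.6244 -0.1491]
d [ 0.0789  0.1992 -0.0893] w [ 0.08  0.07 -6.57] dist 0.232
```

Emit:
carry_out --increments '[{"dx":0,"dy":0,"dz":-0.03,"wx":0,"wy":0,"wz":0,"claw":0.1},{"dx":0,"dy":0.01,"dz":-0.07,"wx":0,"wy":0,"wz":0,"claw":0.1},{"dx":0.01,"dy":0.04,"dz":-0.1,"wx":0,"wy":0,"wz":-2,"claw":0.1},{"dx":0.03,"dy":0.08,"dz":-0.1,"wx":0,"wy":0,"wz":-4,"claw":0.1},{"dx":0.04,"dy":0.12,"dz":-0.1,"wx":0,"wy":0,"wz":-6.5,"claw":0.1},{"dx":0.05,"dy":0.16,"dz":-0.1,"wx":0,"wy":0,"wz":-6.5,"claw":0.1},{"dx":0.06,"dy":0.199,"dz":-0.1,"wx":0.1,"wy":0.1,"wz":-6.5,"claw":0.1},{"dx":0.07,"dy":0.199,"dz":-0.093,"wx":0.1,"wy":0.1,"wz":-6.5,"claw":0.1},{"dx":0.079,"dy":0.199,"dz":-0.09,"wx":0.1,"wy":0.1,"wz":-6.5,"claw":0.1},{"dx":0.079,"dy":0.199,"dz":-0.09,"wx":0.1,"wy":0.1,"wz":-6.5,"claw":0.1}]'

```text
time: 24.15
tcp_pos: [0.6456, -0.2655, 0.094]
tool_rot: [-179.8, -0.1, 101.0]
wrist_force: [-0.5, -0.2, -0.4]
opening: 0.274
```

Run:
```python
from h import *
T=tool();print(T[:3,3].round(4));inc([.6378,-.2177,.0925],101)
w=shot("wrist","w18");d=shot("side","d18");s=shot("scene","s18");crop(s,170,140,330,260,4,"s18c")
cv2.imwrite('pics/w18x.png',cv2.resize(w['image'][:,:,::-1],(800,600),interpolation=cv2.INTER_CUBIC))
```

```text
[ 0.6456 -0.2655  0.094 ]
d [0.0484 0.0014 0.0016] w [-0.16 -0.15 -0.04] dist 0.048
```

View pics/w18x.png

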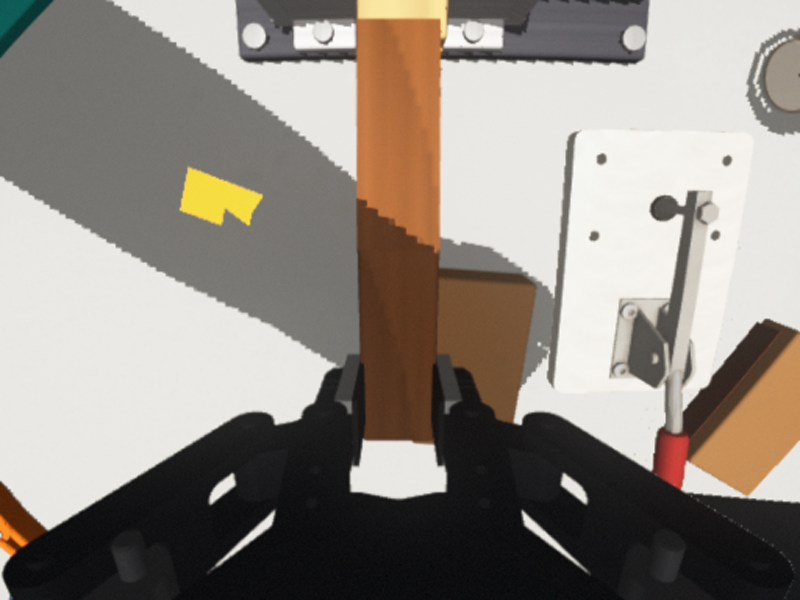

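View pics/s18c.png

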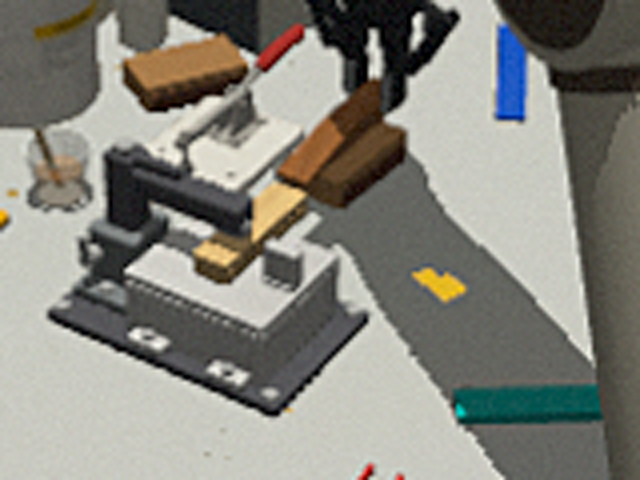

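Emit:
carry_out --increments '[{"dx":0.02,"dy":0.001,"dz":0.0,"wx":-0.1,"wy":-0.1,"wz":0,"claw":0.1},{"dx":0.035,"dy":0.001,"dz":0.0,"wx":-0.1,"wy":-0.1,"wz":0,"claw":0.1},{"dx":0.048,"dy":0.001,"dz":0.001,"wx":-0.1,"wy":-0.1,"wz":0,"claw":0.1},{"dx":0.048,"dy":0.001,"dz":0.002,"wx":-0.1,"wy":-0.1,"wz":0,"claw":0.1},{"dx":0.048,"dy":0.001,"dz":0.003,"wx":-0.1,"wy":-0.1,"wz":0,"claw":0.1},{"dx":0.048,"dy":0.001,"dz":0.003,"wx":-0.1,"wy":-0.1,"wz":0,"claw":0.1}]'

```text
time: 24.9
tcp_pos: [0.6385, -0.2196, 0.0912]
tool_rot: [180.0, 0.0, 100.9]
wrist_force: [0.1, 0.3, -1.2]
opening: 0.273
```

Emit:
carry_out --increments '[{"dx":0,"dy":0,"dz":0.0005,"wx":0,"wy":0,"wz":0,"claw":0.1},{"dx":0,"dy":0,"dz":0.001,"wx":0,"wy":0,"wz":0,"claw":0.1}]'

```text
time: 25.1
tcp_pos: [0.6385, -0.2197, 0.0903]
tool_rot: [180.0, -0.0, 100.9]
wrist_force: [0.5, 0.6, -0.5]
opening: 0.271
```

Run:
```python
from h import *
w=shot("wrist","w19");d=shot("side","d19");s=shot("scene","s19");crop(s,170,150,310,260,5,"s19c")
cv2.imwrite('pics/w19x.png',cv2.resize(w['image'][:,:,::-1],(800,600),interpolation=cv2.INTER_CUBIC))
```

```text
(no output)
```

View pics/s19c.png

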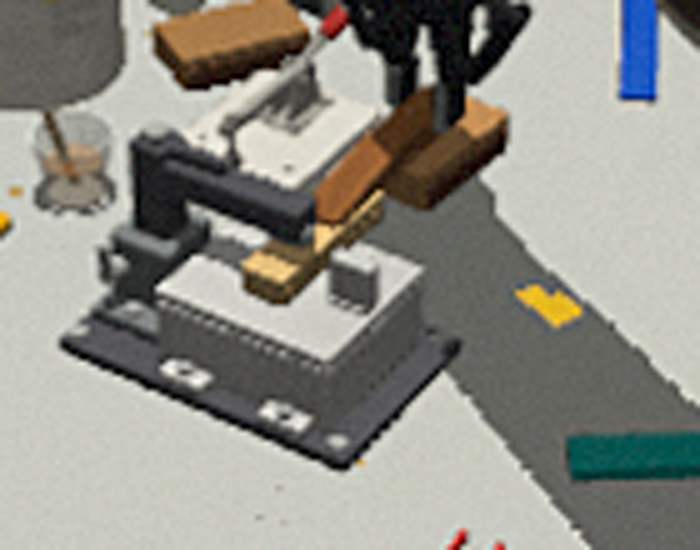

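View pics/w19x.png

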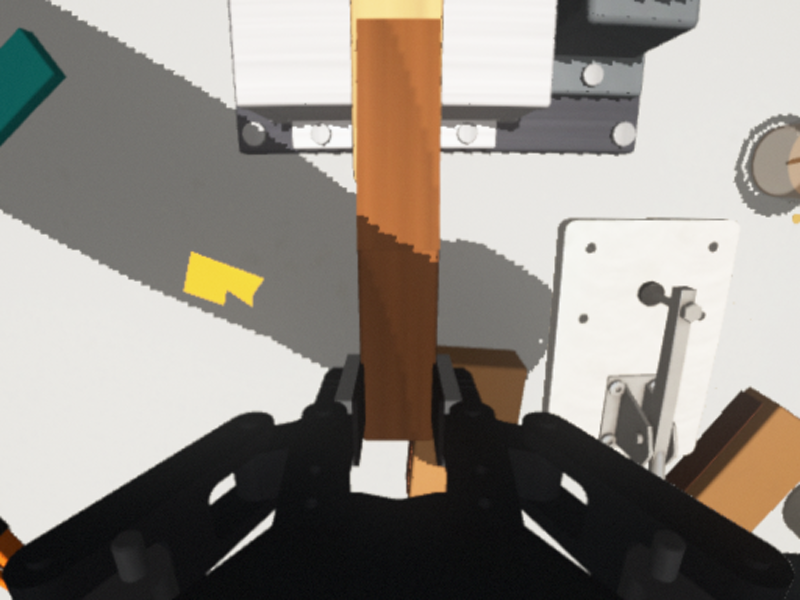

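Emit:
carry_out --increments '[{"dx":0.005,"dy":0,"dz":0.0003,"wx":0,"wy":0,"wz":0,"claw":0.1},{"dx":0.012,"dy":0,"dz":0.0005,"wx":0,"wy":0,"wz":0,"claw":0.1},{"dx":0.02,"dy":0,"dz":0.0005,"wx":0,"wy":0,"wz":0,"claw":0.1},{"dx":0.028,"dy":0,"dz":0.0005,"wx":0,"wy":0,"wz":0,"claw":0.1},{"dx":0.036,"dy":0,"dz":0.0005,"wx":0,"wy":0,"wz":0,"claw":0.1},{"dx":0.042,"dy":0,"dz":0.0005,"wx":0,"wy":0,"wz":0,"claw":0.1}]'

```text
time: 25.85
tcp_pos: [0.6305, -0.1771, 0.0901]
tool_rot: [180.0, 0.0, 101.0]
wrist_force: [1.4, -8.5, -1.1]
opening: 0.269
```

Run:
```python
from h import *
w=shot("wrist","w20");s=shot("scene","s20");crop(s,170,150,310,260,5,"s20c")
cv2.imwrite('pics/w20x.png',cv2.resize(w['image'][:,:,::-1],(800,600),interpolation=cv2.INTER_CUBIC))
```

```text
(no output)
```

View pics/s20c.png

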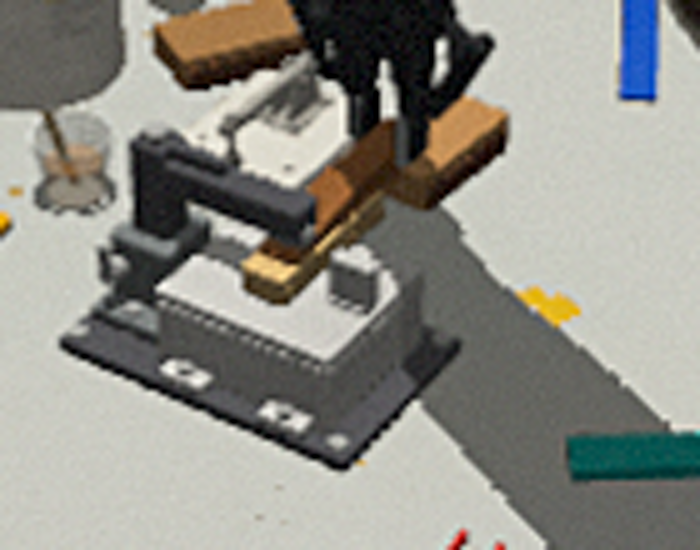

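View pics/w20x.png

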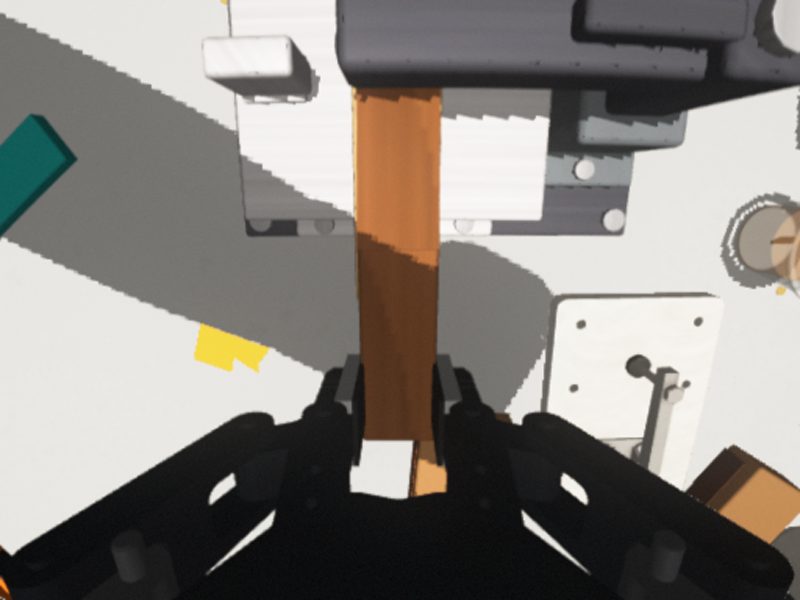

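```bash
python3 -c "
from rig import bot
s=bot.read_state();print(s['time'],s['tcp_pos'],s['wrist_force'],s['torque'])"
```

```text
25.95 [ 0.63041736 -0.17679331  0.08992773] [-0.1299568   4.0187579  -2.65751985] [ 0.70010927  0.00226522 -0.04605261]
```

Emit:
carry_out --increments '[{"dx":0.0,"dy":0,"dz":0,"wx":0,"wy":0,"wz":0,"claw":0.1},{"dx":0.005,"dy":0,"dz":0,"wx":0,"wy":0,"wz":0,"claw":0.1},{"dx":0.005,"dy":0,"dz":0,"wx":0,"wy":0,"wz":0,"claw":0.1}]'

```text
time: 26.25
tcp_pos: [0.6302, -0.1759, 0.0905]
tool_rot: [180.0, 0.3, 100.8]
wrist_force: [1.3, -13.0, -2.4]
opening: 0.272
```

Emit:
carry_out --increments '[{"dx":0.0,"dy":0,"dz":0,"wx":0,"wy":0,"wz":0,"claw":0.1},{"dx":0.0,"dy":0,"dz":0,"wx":0,"wy":0,"wz":0,"claw":0.1}]'

```text
time: 26.45
tcp_pos: [0.6301, -0.1759, 0.0903]
tool_rot: [180.0, 0.3, 100.8]
wrist_force: [1.5, -12.0, -1.1]
opening: 0.275
```

Run:
```python
from h import *
from rig import bot
s=bot.read_state();print(s['time'],s['tcp_pos'],s['tool_rot'],s['wrist_force'],s['torque'])
c=shot("scene","s21");crop(c,205,175,265,220,12,"s21c")
c=shot("side","d21");crop(c,220,120,320,200,7,"d21c")
```

```text
26.45 [ 0.63012347 -0.17594553  0.09034191] [179.95803536   0.28764239 100.79815316] [  1.47881666 -12.00408474  -1.14836912] [-2.4396318  -0.41596442  0.03241587]
```

View pics/s21c.png

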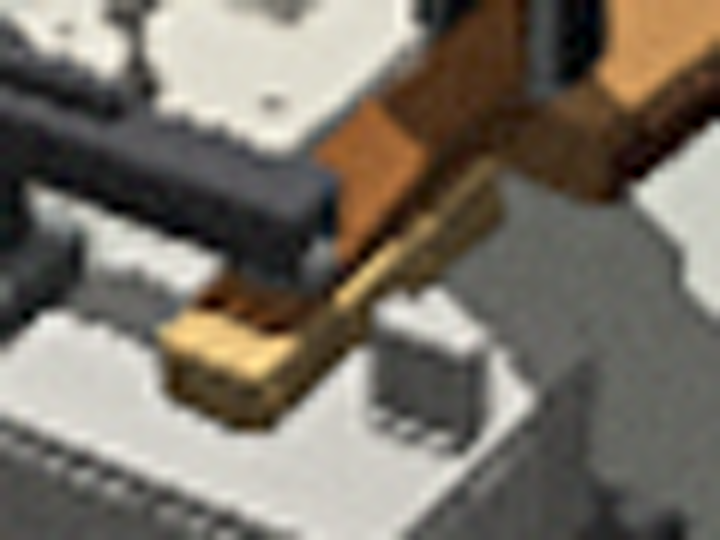

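View pics/d21c.png

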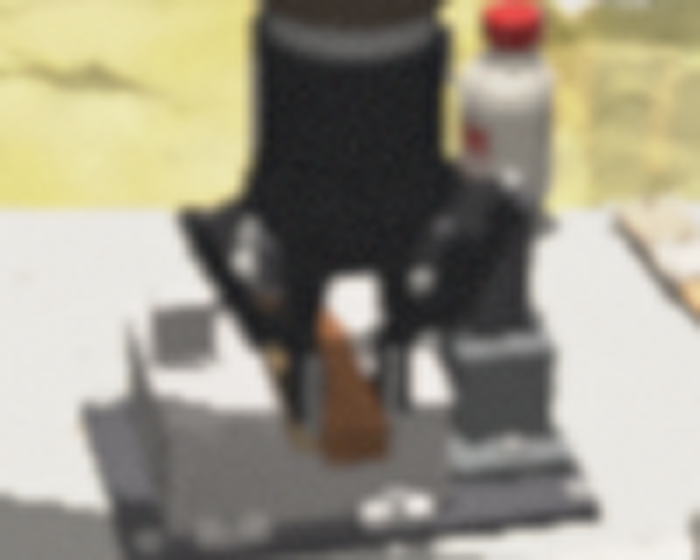

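Emit:
carry_out --increments '[{"dx":0.003,"dy":0,"dz":0.0005,"wx":0,"wy":0,"wz":0,"claw":0.1},{"dx":0.006,"dy":0,"dz":0.001,"wx":0,"wy":0,"wz":0,"claw":0.1},{"dx":0.006,"dy":0,"dz":0.001,"wx":0,"wy":0,"wz":0,"claw":0.1}]' --squeeze 120

```text
time: 26.85
tcp_pos: [0.6301, -0.175, 0.0907]
tool_rot: [179.9, 0.9, 100.6]
wrist_force: [5.6, -34.9, 0.0]
opening: 0.266
```

Run:
```python
from h import *
w=shot("wrist","w22");s=shot("scene","s22");crop(s,195,165,275,225,9,"s22c")
cv2.imwrite('pics/w22x.png',cv2.resize(w['image'][:,:,::-1],(800,600),interpolation=cv2.INTER_CUBIC))
```

```text
(no output)
```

View pics/w22x.png

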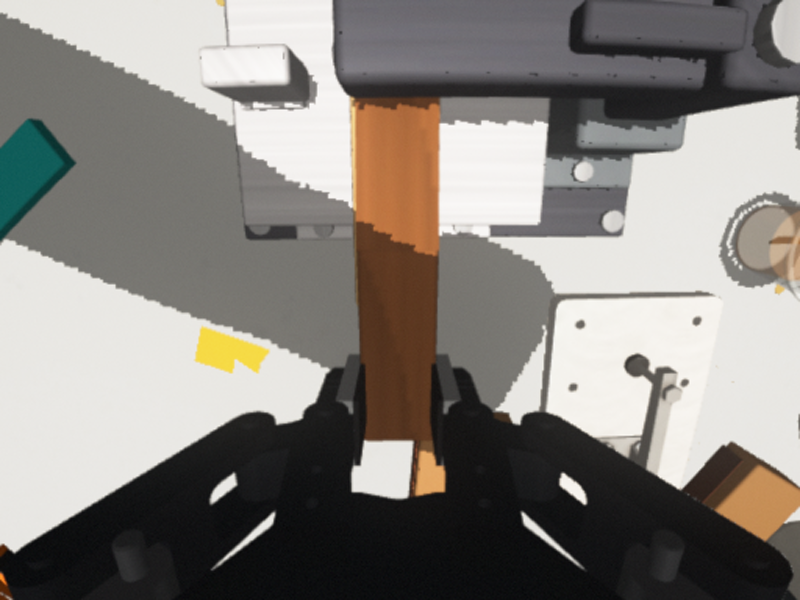

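View pics/s22c.png

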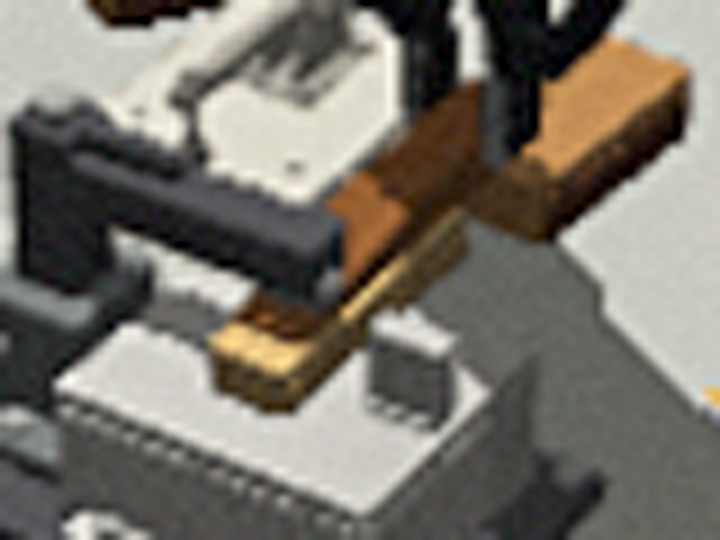

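Run:
```python
from h import *
a=np.radians(11);X=np.array([np.cos(a),np.sin(a),0]);Y=np.array([-np.sin(a),np.cos(a),0]);O=np.array([.6078,-.0708,0])
M=lambda x,y,z:O+x*X+y*Y+[0,0,z]
d=load("d7");s=load("s7")
f=lambda c,P,o,k:((proj(c,P)-o+.5)*k-.5).round(0).tolist()
print("cover top corners side FR,BR,FL,BL",f(d,[M(-.06,-.052,.064),M(.06,-.052,.064),M(-.06,.052,.064),M(.06,.052,.064)],[215,115],7))
print("scene FL,BL,FR",f(s,[M(-.06,.052,.064),M(.06,.052,.064),M(-.06,-.052,.064)],[170,150],6))
print("rib top side",f(d,[M(-.058,-.006,.096),M(-.030,-.006,.096),M(-.058,.006,.096),M(-.03,.006,.096)],[215,115],7))
print("rib top scene",f(s,[M(-.058,-.006,.096),M(-.030,-.006,.096),M(-.058,.006,.096),M(-.03,.006,.096)],[170,150],6))
t=np.linspace(0,2*np.pi,73)
for zn in (.0905,.0965):
    C=np.array([M(-.016,.010*np.cos(q),zn+.01+.010*np.sin(q)) for q in t]); 
    b=np.array(f(d,C,[215,115],7)); e=np.array(f(s,C,[170,150],6))
    print(zn,"side nose bottom",b[b[:,1].argmax()],"scene nose bottom",e[e[:,1].argmax()], "beam top scene",f(s,[M(-.016,-.012,zn+.031),M(-.016,.012,zn+.031)],[170,150],6),"side",f(d,[M(-.016,-.012,zn+.031),M(-.016,.012,zn+.031)],[215,115],7),
     "coltop scene",f(s,[M(.08,.013,zn+.045),M(.08,-.013,zn+.045),M(.106,.013,zn+.045)],[170,150],6))
```

```text
cover top corners side FR,BR,FL,BL [[202.0, 464.0], [487.0, 433.0], [159.0, 340.0], [427.0, 312.0]]
scene FL,BL,FR [[393.0, 436.0], [185.0, 349.0], [510.0, 323.0]]
rib top side [[186.0, 341.0], [252.0, 334.0], [181.0, 327.0], [246.0, 320.0]]
rib top scene [[457.0, 316.0], [407.0, 297.0], [443.0, 329.0], [393.0, 310.0]]
0.0905 side nose bottom [285. 338.] scene nose bottom [371. 306.] beam top scene [[390.0, 238.0], [361.0, 262.0]] side [[287.0, 283.0], [276.0, 256.0]] coltop scene [[194.0, 176.0], [226.0, 151.0], [151.0, 159.0]]
0.0965 side nose bottom [285. 325.] scene nose bottom [371. 296.] beam top scene [[390.0, 227.0], [361.0, 252.0]] side [[287.0, 271.0], [276.0, 244.0]] coltop scene [[193.0, 165.0], [226.0, 140.0], [150.0, 149.0]]
```

Run:
```python
from h import *
crop(load("s7"),190,165,260,215,11,"s7n"); crop(load("d7"),240,145,300,185,12,"d7n")
```

```text
(no output)
```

View pics/d7n.png

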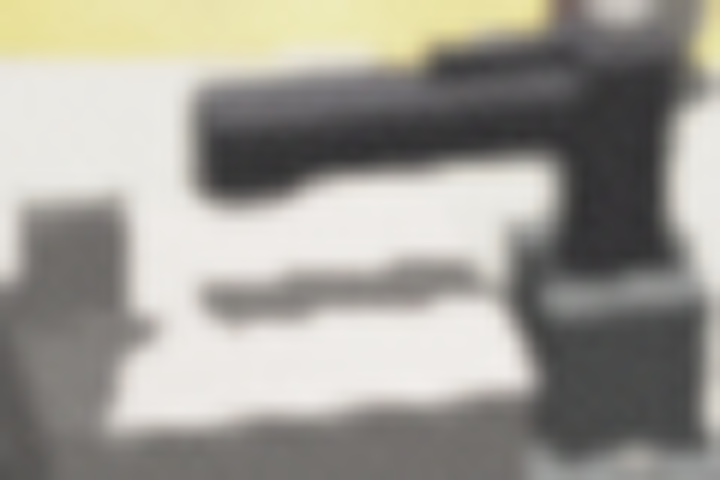

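View pics/s7n.png

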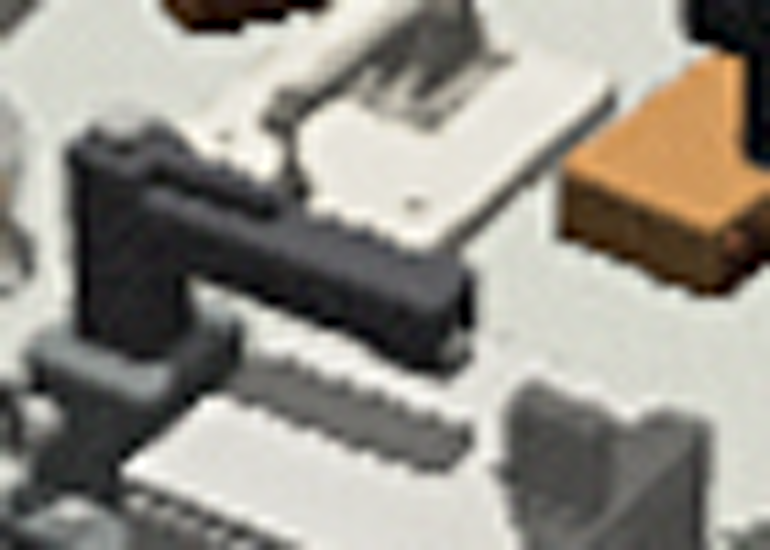

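Run:
```python
from h import *
crop(load("w19"),215,0,295,60,9,"w19t"); crop(load("w18"),215,0,295,60,9,"w18t")
he=load("w19")
```

View pics/w19t.png

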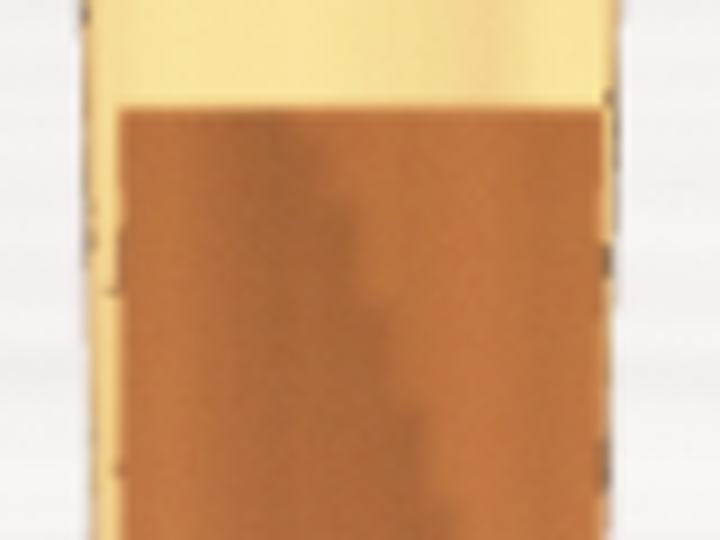

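View pics/w18t.png

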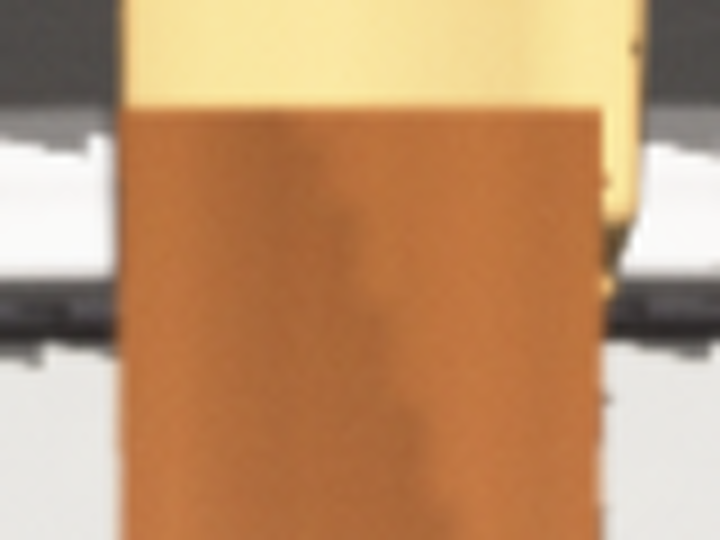

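Run:
```python
from h import *
w=load("w19")
from rig import bot
he=np.array(bot.capture("wrist")["hand_eye"]); 
c=dict(w);c["T"]=he
for p in (0,1,2,3):
    r=R.from_euler("y",-p,degrees=True)  # pitch about tool y at grip
    pts=np.array([[.1206,-.013+.0005,.0015],[.1206,.013+.0005,.0015],[-.0185,-.0125,-.0125],[-.0185,.0135,-.0125]])
    piv=np.array([0,0,-.004])
    for s in (1,-1):
        q=R.from_euler("y",s*p,degrees=True).apply(pts-piv)+piv
        print(s*p,q[0].round(4),((proj(c,q)-[215,0]+.5)*9-.5).round(0).tolist())
u=proj(c,[[.0923,0,-.0092]]);print(u)
```

```text
0 [ 0.1206 -0.0125  0.0015] [[130.0, 103.0], [615.0, 102.0], [167.0, 2534.0], [581.0, 2533.0]]
0 [ 0.1206 -0.0125  0.0015] [[130.0, 103.0], [615.0, 102.0], [167.0, 2534.0], [581.0, 2533.0]]
1 [ 0.1207 -0.0125 -0.0006] [[126.0, 86.0], [619.0, 86.0], [167.0, 2533.0], [581.0, 2532.0]]
-1 [ 0.1205 -0.0125  0.0036] [[133.0, 119.0], [611.0, 119.0], [166.0, 2535.0], [582.0, 2534.0]]
2 [ 0.1207 -0.0125 -0.0027] [[122.0, 70.0], [623.0, 69.0], [168.0, 2531.0], [580.0, 2531.0]]
-2 [ 0.1203 -0.0125  0.0057] [[137.0, 136.0], [607.0, 136.0], [166.0, 2535.0], [582.0, 2535.0]]
3 [ 0.1207 -0.0125 -0.0048] [[118.0, 54.0], [627.0, 53.0], [168.0, 2530.0], [580.0, 2530.0]]
-3 [ 0.1201 -0.0125  0.0078] [[140.0, 153.0], [603.0, 153.0], [165.0, 2536.0], [583.0, 2535.0]]
[[254.98394382  68.733132  ]]
```

Run:
```python
from h import *
crop(load("s22"),210,188,245,212,20,"s22t")
a=np.radians(11);X=np.array([np.cos(a),np.sin(a),0]);Y=np.array([-np.sin(a),np.cos(a),0]);O=np.array([.6078,-.0708,0])
M=lambda x,y,z:O+x*X+y*Y+[0,0,z]
c=load("s22")
f=lambda P:((proj(c,P)-[210,188]+.5)*20-.5).round(0).tolist()
for y in (.005,.013,.02,.03): print(y,"tip sole",f([M(-.0116,y,.084),M(.0144,y,.084)]),"top",f([M(-.0116,y,.088),M(.0144,y,.088)]))
print("shim b far end top",f([M(-.0136,.0264,.084),M(.0164,.0264,.084)]),"bottom a",f([M(-.0136,.0264,.064),M(.0164,.0264,.064)]))
```

```text
0.005 tip sole [[410.0, 295.0], [260.0, 236.0]] top [[409.0, 272.0], [260.0, 213.0]]
0.013 tip sole [[378.0, 323.0], [229.0, 263.0]] top [[378.0, 300.0], [228.0, 241.0]]
0.02 tip sole [[351.0, 347.0], [201.0, 287.0]] top [[350.0, 325.0], [200.0, 265.0]]
0.03 tip sole [[311.0, 383.0], [161.0, 322.0]] top [[311.0, 360.0], [160.0, 300.0]]
shim b far end top [[337.0, 375.0], [164.0, 305.0]] bottom a [[339.0, 486.0], [167.0, 416.0]]
```

View pics/s22t.png

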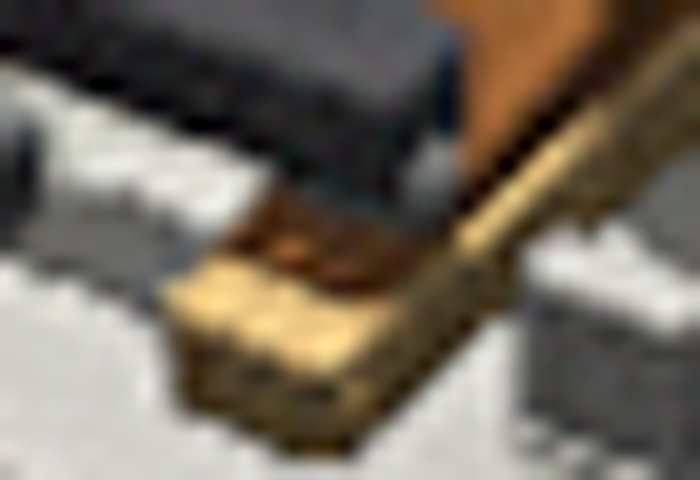

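Emit:
carry_out --increments '[{"dx":-0.01,"dy":0,"dz":-0.001,"wx":0,"wy":0,"wz":0,"claw":0.1},{"dx":-0.02,"dy":0,"dz":-0.001,"wx":0,"wy":0,"wz":0,"claw":0.1},{"dx":-0.02,"dy":0,"dz":-0.001,"wx":0,"wy":0,"wz":0,"claw":0.1}]'

```text
time: 27.3
tcp_pos: [0.6324, -0.188, 0.0898]
tool_rot: [180.0, 0.0, 100.9]
wrist_force: [1.0, 0.5, -1.1]
opening: 0.263
```

Emit:
carry_out --increments '[{"dx":0,"dy":0,"dz":0.001,"wx":0,"wy":0,"wz":0,"claw":0.1},{"dx":0,"dy":0,"dz":0.002,"wx":0,"wy":0,"wz":0,"claw":0.1}]'

```text
time: 27.5
tcp_pos: [0.6326, -0.1869, 0.0886]
tool_rot: [179.9, 0.1, 100.9]
wrist_force: [-0.0, -2.9, 6.2]
opening: 0.261
```

Emit:
carry_out --increments '[{"dx":0,"dy":0,"dz":-0.002,"wx":0,"wy":0,"wz":0,"claw":0.1},{"dx":0,"dy":0,"dz":-0.003,"wx":0,"wy":0,"wz":0,"claw":0.1},{"dx":0,"dy":0,"dz":-0.004,"wx":0,"wy":0,"wz":0,"claw":0.1}]'

```text
time: 27.8
tcp_pos: [0.6321, -0.1864, 0.0918]
tool_rot: [-180.0, -0.0, 100.9]
wrist_force: [0.1, -0.0, -0.7]
opening: 0.263
```

Emit:
carry_out --increments '[{"dx":0,"dy":0,"dz":-0.001,"wx":0,"wy":0,"wz":0,"claw":0.1},{"dx":0,"dy":0,"dz":-0.002,"wx":0,"wy":0,"wz":0,"claw":0.1}]'

```text
time: 28.0
tcp_pos: [0.632, -0.1866, 0.0935]
tool_rot: [-180.0, -0.0, 100.9]
wrist_force: [-0.2, 0.7, -3.4]
opening: 0.264
```

Emit:
carry_out --increments '[{"dx":0,"dy":0,"dz":-0.001,"wx":0,"wy":0,"wz":0,"claw":0.1},{"dx":0,"dy":0,"dz":-0.002,"wx":0,"wy":0,"wz":0,"claw":0.1}]'

```text
time: 28.2
tcp_pos: [0.632, -0.1867, 0.0953]
tool_rot: [-179.9, -0.0, 100.9]
wrist_force: [-0.6, 1.0, -6.5]
opening: 0.26
```

Emit:
carry_out --increments '[{"dx":0,"dy":0,"dz":-0.001,"wx":0,"wy":0,"wz":0,"claw":0.1},{"dx":0,"dy":0,"dz":-0.002,"wx":0,"wy":0,"wz":0,"claw":0.1}]'

```text
time: 28.4
tcp_pos: [0.6319, -0.1867, 0.0973]
tool_rot: [-179.9, -0.0, 100.9]
wrist_force: [-1.3, 2.0, -10.3]
opening: 0.265
```

Emit:
carry_out --increments '[{"dx":0,"dy":0,"dz":0.003,"wx":0,"wy":0,"wz":0,"claw":0.1},{"dx":0,"dy":0,"dz":0.006,"wx":0,"wy":0,"wz":0,"claw":0.1},{"dx":0,"dy":0,"dz":0.0085,"wx":0,"wy":0,"wz":0,"claw":0.1},{"dx":0,"dy":0,"dz":0.0085,"wx":0,"wy":0,"wz":0,"claw":0.1}]'

```text
time: 28.8
tcp_pos: [0.6325, -0.1867, 0.0898]
tool_rot: [179.9, -0.0, 100.9]
wrist_force: [0.9, 0.1, -1.3]
opening: 0.264
```

Run:
```python
from h import *
w=shot("wrist","w23");s=shot("scene","s23");crop(s,195,165,275,225,9,"s23c")
cv2.imwrite('pics/w23x.png',cv2.resize(w['image'][:,:,::-1],(800,600),interpolation=cv2.INTER_CUBIC))
```

```text
(no output)
```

View pics/w23x.png

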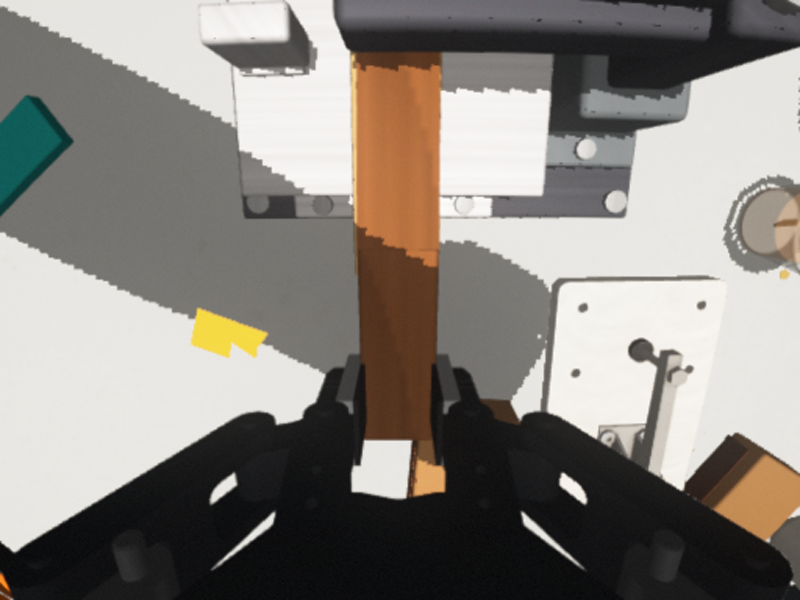

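View pics/s23c.png

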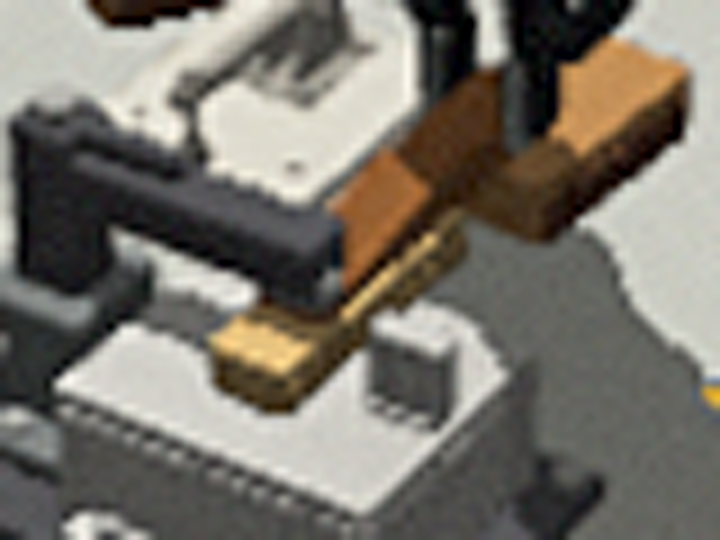

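Emit:
carry_out --increments '[{"dx":0.004,"dy":0,"dz":0.0005,"wx":0,"wy":0,"wz":0,"claw":0.1},{"dx":0.008,"dy":0,"dz":0.0005,"wx":0,"wy":0,"wz":0,"claw":0.1},{"dx":0.012,"dy":0,"dz":0.0005,"wx":0,"wy":0,"wz":0,"claw":0.1},{"dx":0.016,"dy":0,"dz":0.0005,"wx":0,"wy":0,"wz":0,"claw":0.1},{"dx":0.018,"dy":0,"dz":0.0005,"wx":0,"wy":0,"wz":0,"claw":0.1},{"dx":0.02,"dy":0,"dz":0.0005,"wx":0,"wy":0,"wz":0,"claw":0.1}]'

```text
time: 29.5
tcp_pos: [0.6303, -0.175, 0.0909]
tool_rot: [179.9, 0.9, 100.6]
wrist_force: [6.9, -43.7, -0.4]
opening: 0.264
```

Emit:
carry_out --increments '[{"dx":0.002,"dy":0,"dz":0,"wx":0,"wy":0,"wz":0,"claw":0.1},{"dx":0.004,"dy":0,"dz":0,"wx":0,"wy":0,"wz":0,"claw":0.1},{"dx":0.004,"dy":0,"dz":0,"wx":0,"wy":0,"wz":0,"claw":0.1}]'

```text
time: 29.8
tcp_pos: [0.6301, -0.1745, 0.0916]
tool_rot: [179.8, 1.3, 100.5]
wrist_force: [9.7, -55.6, -1.0]
opening: 0.268
```

Emit:
carry_out --increments '[{"dx":-0.001,"dy":0,"dz":0.0005,"wx":0,"wy":0.7,"wz":0.2,"claw":0.1},{"dx":-0.002,"dy":0,"dz":0.0015,"wx":0,"wy":1.4,"wz":0.4,"claw":0.1},{"dx":-0.002,"dy":0,"dz":0.0015,"wx":0,"wy":1.4,"wz":0.4,"claw":0.1}]'

```text
time: 30.1
tcp_pos: [0.6299, -0.1744, 0.0898]
tool_rot: [179.8, -0.4, 100.2]
wrist_force: [4.9, -42.9, 3.2]
opening: 0.263
```

Emit:
carry_out --increments '[{"dx":0,"dy":0,"dz":0.0003,"wx":0,"wy":-0.3,"wz":-0.6,"claw":0.1},{"dx":0,"dy":0,"dz":0.0003,"wx":0,"wy":-0.3,"wz":-0.6,"claw":0.1},{"dx":0,"dy":0,"dz":0.0003,"wx":0,"wy":-0.3,"wz":-0.6,"claw":0.1}]'

```text
time: 30.4
tcp_pos: [0.6302, -0.1741, 0.0898]
tool_rot: [179.8, -0.1, 100.8]
wrist_force: [6.6, -42.6, 2.7]
opening: 0.261
```

Run:
```python
from h import *
w=shot("wrist","w24");s=shot("scene","s24");crop(s,180,150,280,240,7,"s24c")
d=shot("side","d24");crop(d,215,115,330,215,6,"d24c")
cv2.imwrite('pics/w24x.png',cv2.resize(w['image'][:,:,::-1],(800,600),interpolation=cv2.INTER_CUBIC))
```

```text
(no output)
```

View pics/w24x.png

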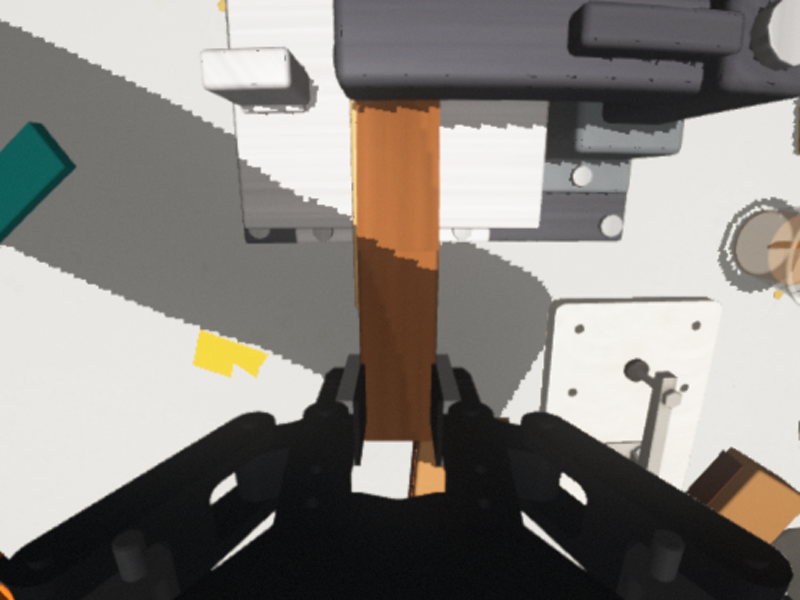

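View pics/s24c.png

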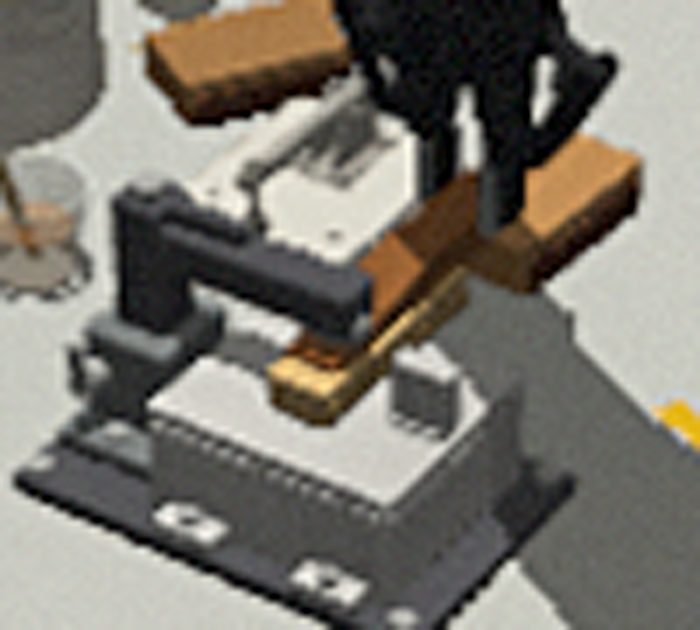

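View pics/d24c.png

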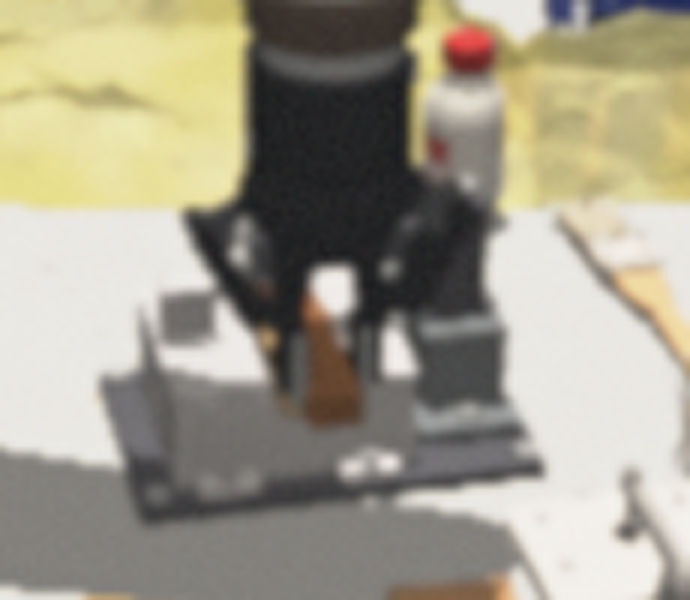

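Emit:
carry_out --increments '[{"dx":0,"dy":0,"dz":0,"wx":0,"wy":0,"wz":0,"claw":0.1},{"dx":0,"dy":0,"dz":0,"wx":0,"wy":0,"wz":0,"claw":0.1},{"dx":0,"dy":0,"dz":0,"wx":0,"wy":0,"wz":0,"claw":0.1},{"dx":0,"dy":0,"dz":0,"wx":0,"wy":0,"wz":0,"claw":0.1},{"dx":0,"dy":0,"dz":0,"wx":0,"wy":0,"wz":0,"claw":0.1}]'

```text
time: 31.05
tcp_pos: [0.6302, -0.1741, 0.0898]
tool_rot: [179.8, -0.1, 100.8]
wrist_force: [6.8, -43.1, 3.8]
opening: 0.263
```

Steady at about 43 N with no creep, so I am handing in.

```bash
python3 -c "
from rig import bot
print(bot.hand_in())"
```

```text
the job is handed in; nothing more can be done
None
```

The mould is closed and clamped, and I handed the job in at about 31 s with the wedge still gripped and pressed home.

- **Cover:** I slid it in under the nose from the front, with the rib at the front. It seated at the expected height, and the seam around the rim looks even in the pictures.
- **Packing:** both plywood plates lie flat on the cover. Contact with the fingers put their tops at the right heights, about 10 and 20 mm above the cover.
- **Wedge:** I pushed the brown wedge in from the right-hand side until it jammed. In the last half second before hand-in it stayed level, held a push of about 43 N and did not creep.
- **Bystanders:** none of my moves touched the sanding block, bottle, brush, hex keys or the two look-alikes. I did not re-measure their positions at the end.

**Nose height disagreed:** the pictures put the nose 94 to 98 mm above the table, but the wedge jammed earlier than that allows. To check, I backed the wedge out and raised it until it touched the nose, which gave about 91 mm. I trusted that figure. It leaves about 7 mm above the two plates, inside the wedge's 5 to 17 mm range; one plate would have left about 17 mm, right at the limit.

**Wedge tilt:** the first hard push tipped the wedge about 1 degree nose-down. I corrected that before handing in.

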